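Turn the code label to the reader and press the canister home

TASK

The parts canister on the table has its code label facing the wrong way. Push it round where it stands, without picking it up or tipping it, until its flat labelled front faces the scanner block, then slide it up so that the label is centred and square on the scanner and holds the spring sensing bar pressed fully in. Press firmly but do not ram the scanner, leave the other parts on the table alone, and let go.

Things in the scene. Friction and masses are not known exactly. Their poses are not given: they have to be found in the camera images.
- canister: Loose aluminium canister, too wide to grip: round wall of radius 55 mm, with a boxy flat labelled front. It stands on a rubber foot 72 mm across, 5 mm high; lid up to 71 mm. 0.32 to 0.5 kg; slides at about 1.5 to 4 N. Origin: on the axis, at the underside. Own -x points out of the labelled face, z up; at yaw 0 the label looks to the robot (world -x). Pushed on a flank near the front, it turns almost on the spot.
- canister_mark (a point): Centre of the flat labelled face (white label, dark bars), 66 mm from the axis along the canister's -x, 35 mm up; axes as the canister's. The boxy front is 96 mm wide, from 7 to 63 mm high; its two flat flanks, 48 mm either side of the middle, run straight back 39 mm from the front corners to the round wall.
- scanner: Scanner block fixed on the table beyond the canister: grey box 90 mm deep (x), 150 mm wide (y), 75 mm high with a dark window in its front. Origin: centre of its underside. Its front looks along its own -x, roughly towards the robot (within about 0.3 rad).
- scanner_face (a point): Centre of the scanner's front face, 45 mm ahead (-x) of the scanner's origin, 35 mm above the table. Axes as the scanner's.
- bar_front (a point): Centre of the front of the dark steel sensing bar, 120 mm wide, from 16 to 38 mm high, across the scanner's front; axes as the scanner's. Untouched, its front is 20 mm ahead of the scanner's front face; pressed fully in, 12 mm.
- sensing_bar (a joint): Travel of the sensing bar into the scanner, m: 0 untouched, 0.008 fully in against a hard stop. Its light spring pushes back with 0.5 N at first and 1 N fully in, less than the canister's friction on the table, so the canister keeps it pressed after you let go.
- wheel: Loose toy-car wheel lying flat, 66 mm in diameter, 24 mm high (hub to 30 mm), a bystander beside the work. Origin: centre of its underside.
- battery_holder: Loose black battery holder 62 x 32 mm with two copper cells, about 20 mm high, a bystander. Origin: centre of its underside.
- gearmotor: Loose small white geared motor, about 63 x 22 mm, 19 mm high, a bystander. Origin: centre of the underside of its white box.

How it is judged:
By the outcome, as a careful person would: the job done as asked, in the order asked, and still so for the second after the job is handed in, with the robot touching nothing.
It also fails if it takes over 64 s, if anything falls off the work surface, if the arm or the gripper's body presses on something with over 40 N, if the wrist force passes 120 N, or if a joint passes its speed limit or range.

ROBOT

A 6-joint arm with a two-finger parallel gripper is mounted at the origin on the work surface. World frame = base frame: x ahead of the robot, y to its left, z up, the work surface at z = 0. Lengths are in m, angles in rad, forces in N, time in s.
With the tool pointing down it reaches from about 0.35 to 0.925 m from the base axis. Payload 6.4 kg.
Tool frame: the origin (TCP) lies on the centre line of the jaws, within the pads' length; the fingertips stand 22 mm ahead of it and the grasp point (between the pads) lies 3 mm ahead of it; z points along the fingers, y is the direction in which the jaws open and shut (so a half turn about z gives the same grasp; the last joint's range is limited). The gripper opens to 94 mm and grips with 3 to 60 N. Pads are 16 mm wide; open, the fingers measure 119 mm over their backs; the gripper's body (75 mm by 177 mm) begins 78 mm behind the grasp point.
Start: joints at [-1.427, 0.245, 1.558, -0, 1.339, -0.174], TCP at [0.203, -0.617, 0.227] pointing down, gripper open.
Joint ranges: [-3.13, 3.13], [-1.02, 2.26], [0.13, 2.54], [-0.95, 4.09], [0.21, 2.88], [-2.74, 2.74]. Speed limits (rad/s): [2.57, 2.57, 3.14, 3.14, 3.14, 3.14].

INTERFACE

Orientations are given as a 3x3 rotation matrix whose columns are the frame's x, y, z axes.
In Python, from station import * gives the robot as it stands.
- The arm moves only by the shell command python3 -m handwheel 'ROWS'. ROWS is a JSON object of lists of equal length, an entry for each row: "translation": the shift along the tool's x, y, z in m, a list of three; "turn": the turn about the tool's z in degrees; "jaw": the opening, from -1 (shut) to 1 (fully open), so that 0 is half open. In form: {"translation": [[tx, ty, tz], ...], "turn": [turn, ...], "jaw": [jaw, ...]}. A call has 1 to 10 rows; each row shifts and turns the commanded pose from where the row before left it, along the tool's axes as they then stand; what a row does not reach is not made up. A row lasts 1/12 s, in which the tool goes at most 41.7 mm and 7.16 degrees, less where a joint would pass 70% of its speed; a pose out of reach is approached as far as the arm can. A call with a gripper value outside its range is refused whole. The fingers move at their own pace and stop on an object; the grip force is fixed at half the most. Time passes only in rows, so rows that do not move let the fingers close. It gives the time, the measured TCP pose, the force and the opening at its end, in the units of the state.
- read_state(): the state, without advancing time (a new reading comes with each control period).
- camera(name): name is "scene" or "top"; returns a dict with "img" (384x512x3 uint8, red, green, blue), "fx", "fy", "cx", "cy" (pixels), "view" (4x4, takes a point from world to camera coordinates). Camera axes: x right, y down, z forward; pixel columns grow to the right and rows downward; lengths in m; the calibration is good to about 2 mm. A picture is of the moment at which its call begins. There is no depth.
- hand_in(): hands the job in, once; it reports no verdict.
Trained networks look in a picture, given as the dict that the camera call returned (one of the last four; its "shot" number tells which), for a name from the list of things; names that differ only in an ending like _2 or _b are one class to them, and where a whole thing is asked for, a point or a joint stands for the part that bears it (a point fixed in the world has none). Each returns a list of dicts, best first, with "p" (0 to 1); they miss things now and then, are a little off and sometimes report something else, mostly with a low value. They report only what shows in the picture. A call takes as long as a camera call.
- masks_of(picture, query): "region" (384x512 bool, what is visible of it) and "xy" ([column, row] in pixels, amid what is visible of it).
The state is a dict: "time": time; "joint_positions": joint angles; "qvel": joint speeds; "joint_torque": joint torques, N m; "ee_pos": TCP position; "eef_rot": TCP orientation; "wrist_force": force on the tool from outside, world axes, zero at the start; "torque": the same for the moment, N m; "finger_gap": finger opening in m.
Only numpy, scipy, OpenCV 4.12 (cv2) and the standard library are available. Lean on these libraries where they do the work, as an engineer would, in place of code of your own. Each camera call takes 0.05 s, during which the arm holds its last target.

## Working session

There is one attempt and no reset: what is moved stays moved. The work goes in short steps, Python scripts to look and compute and a shell command to move; the robot and the scene stay as the last step left them, time stands still between calls to the robot, and variables do not carry over. Pictures are saved under pics/ and viewed, and the job is handed in when it is done.

```bash
mkdir -p pics; ls; python3 - <<'E'
from station import *
import cv2,numpy as np
s=read_state(); print({k:np.round(v,3).tolist() for k,v in s.items()})
for n in("scene","top"):
    c=camera(n); print(n,c["fx"],c["fy"],c["cx"],c["cy"],np.round(c["view"],4).tolist())
    cv2.imwrite(f"pics/{n}0.png",c["img"][:,:,::-1])
    for q in["canister","canister_mark","scanner","bar_front","wheel","battery_holder","gearmotor"]:
        print(q,[(round(d["p"],2),np.round(d["xy"]).tolist(),int(d["region"].sum())) for d in masks_of(c,q)][:2])
E
```

```text
pics
{'time': 0.0, 'joint_positions': [-1.427, 0.246, 1.559, -0.0, 1.339, -0.174], 'qvel': [0.001, 0.001, -0.001, 0.001, 0.0, -0.0], 'joint_torque': [0.0, -41.584, -31.46, 0.068, 0.033, -0.0], 'ee_pos': [0.203, -0.617, 0.226], 'eef_rot': [[0.95, 0.312, -0.0], [0.312, -0.95, 0.002], [0.0, -0.002, -1.0]], 'wrist_force': [0.208, 0.452, 0.18], 'torque': [0.019, 0.058, 0.018], 'finger_gap': 0.094}
scene 458.73276989086685 458.73276989086685 250.9129540644181 192.09307941082926 [[0.7949, 0.6064, -0.019, -0.5061], [0.4667, -0.6312, -0.6195, -0.2634], [-0.3877, 0.4836, -0.7848, 1.4039], [0.0, 0.0, 0.0, 1.0]]
canister [(0.78, [207.0, 160.0], 1974)]
canister_mark [(0.79, [208.0, 161.0], 1997)]
scanner [(0.68, [340.0, 130.0], 175), (0.61, [293.0, 234.0], 3436)]
bar_front [(0.69, [274.0, 228.0], 148)]
wheel [(0.82, [266.0, 105.0], 364)]
battery_holder [(0.86, [111.0, 286.0], 464), (0.34, [294.0, 240.0], 3439)]
gearmotor [(0.53, [341.0, 132.0], 139)]
top 383.73100186592427 383.73100186592427 259.29452186149086 186.60691523333455 [[-0.0103, -0.9999, 0.0088, -0.004], [-0.9859, 0.0087, -0.167, 0.6142], [0.1669, -0.0104, -0.9859, 0.8589], [0.0, 0.0, 0.0, 1.0]]
canister [(0.56, [242.0, 250.0], 2185)]
canister_mark [(0.85, [245.0, 246.0], 2186)]
scanner [(0.67, [264.0, 116.0], 3044)]
bar_front [(0.5, [265.0, 138.0], 248)]
wheel [(0.92, [121.0, 261.0], 662)]
battery_holder [(0.85, [402.0, 228.0], 309)]
gearmotor [(0.56, [111.0, 165.0], 218)]
```

```bash
python3 -c "
import cv2
a=cv2.imread('pics/top0.png')
cv2.imwrite('pics/top0c.png',cv2.resize(a[60:330,80:430],None,fx=2.2,fy=2.2,interpolation=2))
a=cv2.imread('pics/scene0.png')
cv2.imwrite('pics/scene0c.png',cv2.resize(a,None,fx=1.5,fy=1.5,interpolation=2))"
```

```text
(no output)
```

View pics/top0c.png

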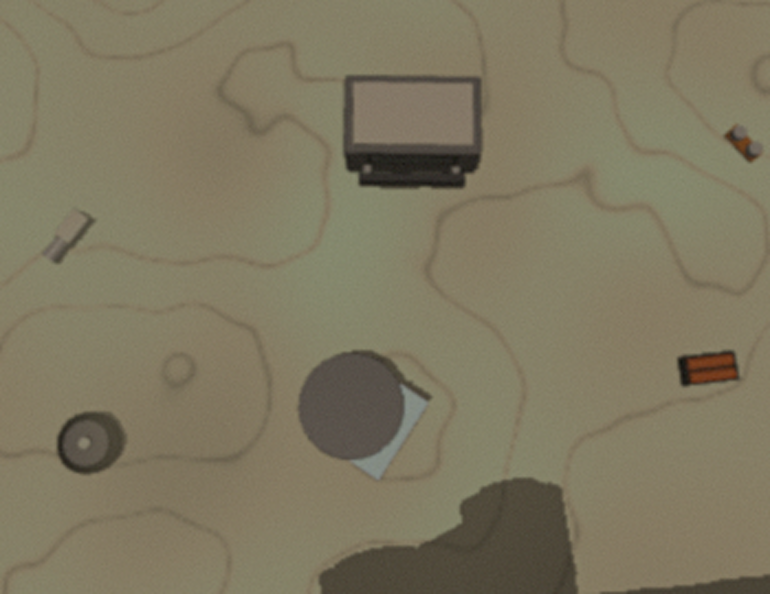

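View pics/scene0c.png

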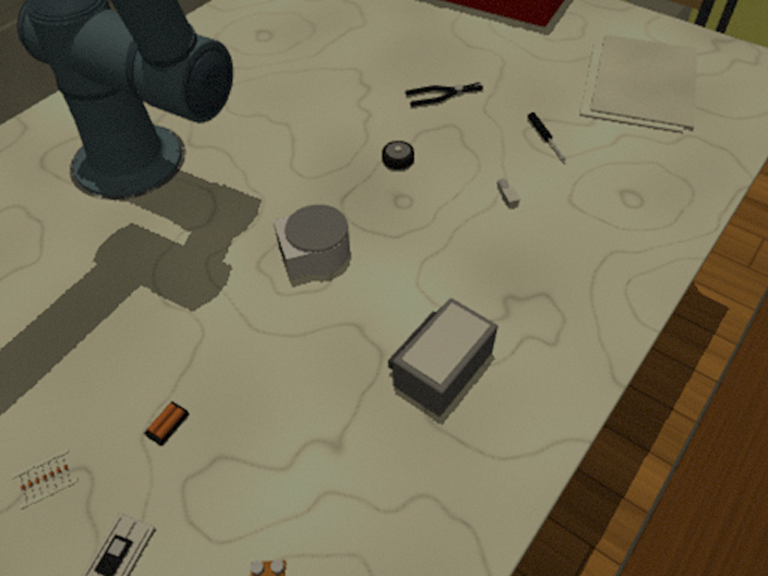

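```bash
cat > h.py <<'E'
from station import *
import cv2,numpy as np
from scipy.optimize import minimize
S=4
def proj(c,P):
    P=np.asarray(P,float);V=np.asarray(c["view"]);q=P@V[:3,:3].T+V[:3,3]
    return np.c_[c["fx"]*q[:,0]/q[:,2]+c["cx"],c["fy"]*q[:,1]/q[:,2]+c["cy"]]
def unproj(c,uv,z):
    V=np.asarray(c["view"]);R=V[:3,:3];o=-R.T@V[:3,3]
    d=R.T@np.array([(uv[0]-c["cx"])/c["fx"],(uv[1]-c["cy"])/c["fy"],1]);return o+d*(z-o[2])/d[2]
def box(x0,x1,y,z0,z1): return [(x,s*y,z) for x in(x0,x1) for s in(-1,1) for z in(z0,z1)]
a=np.linspace(0,2*np.pi,72,endpoint=False)
def cyl(r,z0,z1): return [(r*np.cos(t),r*np.sin(t),z) for t in a for z in(z0,z1)]
M={"canister":[cyl(.055,.005,.071),cyl(.036,0,.005),box(-.066,-.0,.048,.007,.063)],
   "scanner":[box(-.045,.045,.075,0,.075),box(-.065,-.057,.060,.016,.038),box(-.06,-.045,.045,.02,.034)]}
def place(P,p):
    c,s=np.cos(p[2]),np.sin(p[2]);return np.asarray(P)@np.array([[c,-s,0],[s,c,0],[0,0,1]]).T+[p[0],p[1],0]
def sil(c,name,p):
    im=np.zeros((384*S,512*S),np.uint8)
    for P in M[name]:
        h=cv2.convexHull(((proj(c,place(P,p))+.5)*S).astype(np.float32)).astype(np.int32);cv2.fillConvexPoly(im,h,1)
    return im
def fit(views,name,p0,sc=(.01,.01,.1)):
    ms=[(c,np.kron(m.astype(np.uint8),np.ones((S,S),np.uint8))) for c,m in views]
    def f(u):
        p=np.array(p0)+u*np.array(sc);e=0
        for c,m in ms:
            s=sil(c,name,p);e+=1-(s&m).sum()/max(1,(s|m).sum())
        return e/len(ms)
    best=None
    for st in(1,.4):
        u0=np.zeros(3) if best is None else best.x
        best=minimize(f,u0,method="Nelder-Mead",options=dict(initial_simplex=np.vstack([u0,u0+np.eye(3)*st]),xatol=.005,fatol=1e-5))
    return np.array(p0)+best.x*np.array(sc),best.fun
def bestmask(c,q,near=None):
    L=masks_of(c,q)
    if near is not None: L=[d for d in L if np.hypot(*(np.array(d["xy"])-near))<25]
    return L[0]["region"] if L else None
def overlay(c,items,fn,crop=None,k=2):
    im=cv2.resize(c["img"][:,:,::-1],None,fx=k,fy=k,interpolation=2)
    for n,p in items:
        for P in M[n]:
            h=cv2.convexHull(((proj(c,place(P,p))+.5)*k).astype(np.float32)).astype(np.int32);cv2.polylines(im,[h],True,(0,0,255),1)
    if crop: x0,y0,x1,y1=[int(v*k) for v in crop];im=im[y0:y1,x0:x1]
    cv2.imwrite(fn,im)
E
python3 - <<'E'
from h import *
t=camera("top");s=camera("scene")
print("cam",unproj(t,(256,192),0))
print(unproj(t,(242,245),.071))
for n,p0,nt,ns in(("scanner",(unproj(t,(267,112),.075)[0],unproj(t,(267,112),.075)[1],0),(264,116),(293,234)),("canister",(*unproj(t,(241,245),.071)[:2],1.0),(243,248),(207,160))):
    q="canister_mark" if n=="canister" else n
    mt,m2=bestmask(t,q,nt),bestmask(s,q,ns)
    for nm,v in(("top",[(t,mt)]),("scene",[(s,m2)]),("both",[(t,mt),(s,m2)])):
        p,e=fit(v,n,p0);print(n,nm,np.round(p,4),round(e,3))
    if n=="scanner": ps=p
overlay(t,[("scanner",ps),("canister",p)],"pics/o1.png",(150,80,350,320),3)
overlay(s,[("scanner",ps),("canister",p)],"pics/o2.png",(150,120,380,300),3)
for q,z in(("wheel",.02),("battery_holder",.015),("gearmotor",.015)): print(q,[(d["p"],unproj(t,d["xy"],z)[:2].round(3)) for d in masks_of(t,q)][:1])
E
```

```text
cam [ 0.60921547 -0.00207966  0.        ]
[0.47717328 0.0307905  0.071     ]
scanner top [ 0.7922 -0.0307 -0.0105] 0.045
scanner scene [ 0.7911 -0.031  -0.0051] 0.052
scanner both [ 0.7922 -0.0311 -0.0107] 0.05
canister top [0.4801 0.0364 0.9653] 0.072
canister scene [0.4788 0.0359 0.9638] 0.043
canister both [0.4798 0.0356 0.9622] 0.059
wheel [(0.6, array([0.443, 0.319]))]
battery_holder [(0.87, array([ 0.515, -0.356]))]
gearmotor []
```

View pics/o1.png

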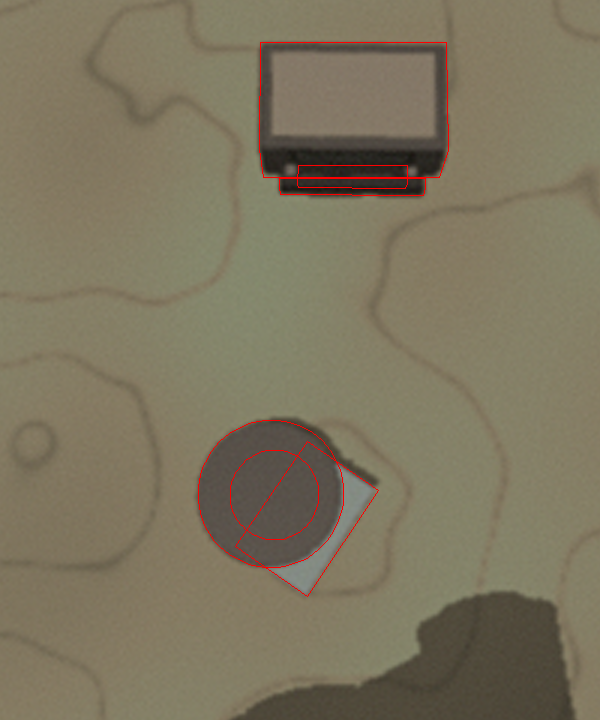

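View pics/o2.png

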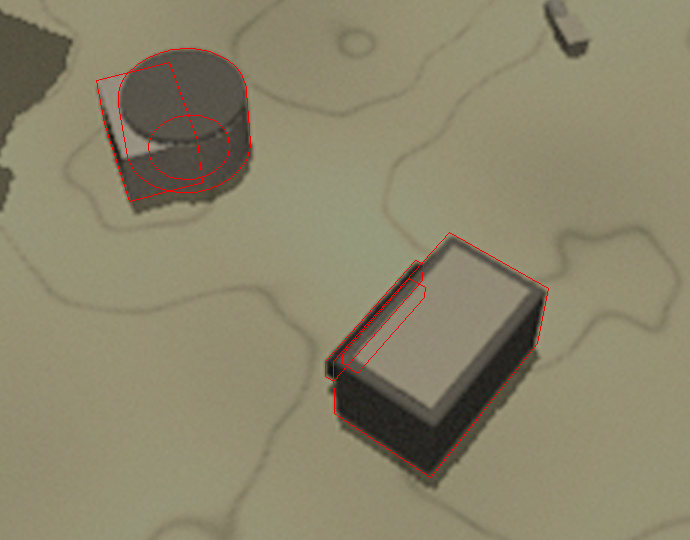

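```bash
python3 -m handwheel '{"translation": [[0.019,-0.028,0],[0.019,-0.028,0],[0.019,-0.028,0],[0.019,-0.028,0],[0.019,-0.028,0],[0.019,-0.028,0],[0.019,-0.028,0],[0.019,-0.028,0],[0.019,-0.028,0],[0.019,-0.028,0]], "turn": [0,0,0,0,0,0,0,0,0,0], "jaw": [-1,-1,-1,-1,-1,-1,-1,-1,-1,-1]}'; python3 -m handwheel '{"translation": [[0.019,-0.028,0],[0.019,-0.028,0],[0.019,-0.028,0],[0.019,-0.028,0],[0.019,-0.028,0],[0.019,-0.028,0],[0.019,-0.028,0],[0.019,-0.028,0],[0.019,-0.028,0],[0.019,-0.028,0]], "turn": [0,0,0,0,0,0,0,0,0,0], "jaw": [-1,-1,-1,-1,-1,-1,-1,-1,-1,-1]}';  python3 -m handwheel '{"translation": [[0,0,0],[0,0,0],[0,0,0],[0,0,0],[0,0,0],[0,0,0],[0,0,0],[0,0,0],[0,0,0]], "turn": [5.9,5.9,5.9,5.9,5.9,5.9,5.9,5.9,5.9], "jaw": [-1,-1,-1,-1,-1,-1,-1,-1,-1]}'
cat >> h.py <<'E'
def go(x,y,yaw=None):
    s=read_state();R=np.array(s["eef_rot"]);d=R.T@[x-s["ee_pos"][0],y-s["ee_pos"][1],0]
    print("tcp",np.round(s["ee_pos"],4),"yaw",np.degrees(np.arctan2(R[1,0],R[0,0])).round(1),"t",round(s["time"],2),"tool d",d.round(4), "F",np.round(s["wrist_force"],1),"gap",round(s["finger_gap"],3),"j6",round(s["joint_positions"][5],2))
E
python3 -c "
from h import *
go(.387,.035)"
```

```text
time: 2.08
ee_pos: [0.2962, -0.2906, 0.2276]
eef_rot: [[0.95, 0.312, 0.0], [0.312, -0.95, -0.0], [0.0, 0.001, -1.0]]
wrist_force: [0.7, 0.3, -0.2]
finger_gap: 0.0307
time: 2.92
ee_pos: [0.3893, 0.035, 0.2279]
eef_rot: [[0.95, 0.313, 0.001], [0.313, -0.95, -0.0], [0.001, 0.001, -1.0]]
wrist_force: [1.2, 0.6, -0.3]
finger_gap: 0.0003
time: 3.67
ee_pos: [0.3891, 0.0332, 0.2276]
eef_rot: [[0.817, -0.576, 0.0], [-0.576, -0.817, -0.0], [0.0, -0.0, -1.0]]
wrist_force: [-0.1, 0.8, -0.9]
finger_gap: 0.0003
tcp [0.3891 0.0332 0.2276] yaw -35.2 t 3.67 tool d [-0.0027 -0.0002 -0.    ] F [-0.1  0.8 -0.9] gap 0.0 j6 1.98
```

```bash
python3 -m handwheel '{"translation": [[-0.003,0,0.024],[0,0,0.024],[0,0,0.024],[0,0,0.024],[0,0,0.024],[0,0,0.024],[0,0,0.024],[0,0,0.024],[0,0,0],[0,0,0]], "turn": [0,0,0,0,0,0,0,0,0,0], "jaw": [-1,-1,-1,-1,-1,-1,-1,-1,-1,-1]}';  python3 -m handwheel '{"translation": [[0.003,0,0],[0.003,0,0],[0.003,0,0],[0.003,0,0],[0,0,0]], "turn": [0,0,0,0,0], "jaw": [-1,-1,-1,-1,-1]}'
python3 - <<'E'
from h import *
go(.48,.036)
t=camera("top");s=camera("scene");overlay(t,[("canister",(.4798,.036,.962))],"pics/o3.png",(170,180,330,340),4)
overlay(s,[("canister",(.4798,.036,.962))],"pics/o4.png",(120,100,280,240),4)
E
```

```text
time: 4.5
ee_pos: [0.3858, 0.0351, 0.035]
eef_rot: [[0.82, -0.572, -0.003], [-0.572, -0.82, 0.001], [-0.003, 0.001, -1.0]]
wrist_force: [0.5, -0.2, 1.2]
finger_gap: 0.0005
time: 4.92
ee_pos: [0.3978, 0.0276, 0.0364]
eef_rot: [[0.82, -0.572, 0.002], [-0.572, -0.82, -0.001], [0.002, -0.001, -1.0]]
wrist_force: [0.4, -0.4, 0.3]
finger_gap: 0.0005
tcp [0.3978 0.0276 0.0364] yaw -34.9 t 4.92 tool d [ 0.0626 -0.054   0.0002] F [ 0.4 -0.4  0.3] gap 0.001 j6 1.96
```

View pics/o3.png

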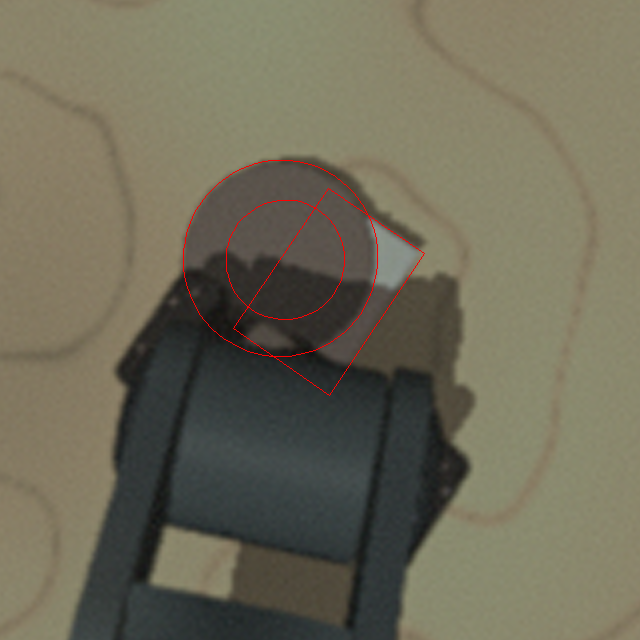

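View pics/o4.png

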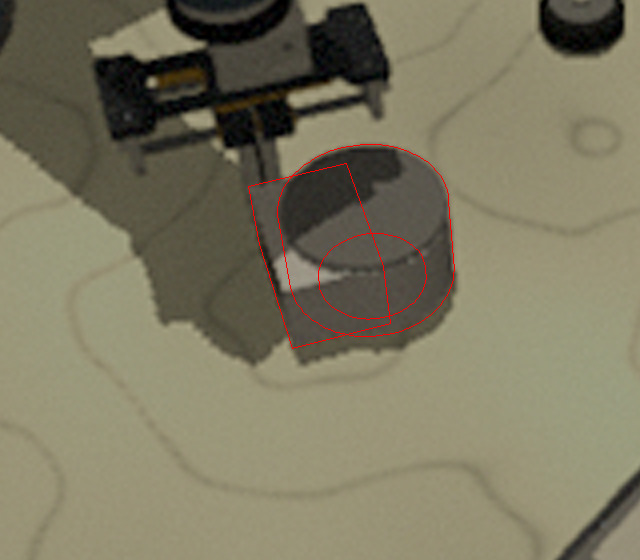

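```bash
python3 -m handwheel '{"translation": [[0.003,0,0],[0.002,0,0],[0.0037,0.003,0],[0.0037,0.003,0],[0.0037,0.003,0],[0.0037,0.003,0],[0.0037,0.003,0],[0.0037,0.003,0],[0.0037,0.003,0],[0.0037,0.003,0]], "turn": [0,0,-3,-3,-3,-3,-3,-3,-3,-3], "jaw": [-1,-1,-1,-1,-1,-1,-1,-1,-1,-1]}'
cat >> h.py <<'E'
def look(p0,tag,views=("top","scene"),crop=((150,90,350,340),(120,100,350,280))):
    cs={v:camera(v) for v in views};V=[]
    for i,v in enumerate(views):
        m=masks_of(cs[v],"canister_mark")
        uv=proj(cs[v],[(p0[0],p0[1],.05)])[0]
        m=[d for d in m if np.hypot(*(d["xy"]-uv))<40]
        if m: V.append((cs[v],m[0]["region"]));print(v,m[0]["p"],int(m[0]["region"].sum()))
    if len(V):
        for v in V: print(fit([v],"canister",p0))
        p,e=fit(V,"canister",p0);print("both",p.round(4),round(e,3))
    else:p=p0
    for i,v in enumerate(views): overlay(cs[v],[("canister",p)],f"pics/{tag}_{v}.png",crop[i] if v=="top" else crop[1],3)
    return p
E
python3 - <<'E'
from h import *
go(.48,.036)
look((.485,.034,1.38),"a1")
E
```

```text
time: 5.85
ee_pos: [0.417, -0.0087, 0.0352]
eef_rot: [[0.983, -0.186, -0.002], [-0.186, -0.983, 0.0], [-0.002, -0.0, -1.0]]
wrist_force: [-2.1, -0.1, 2.0]
finger_gap: 0.0003
tcp [ 0.417  -0.0087  0.0352] yaw -10.7 t 5.85 tool d [ 0.0535 -0.0557 -0.0001] F [-2.1 -0.1  2. ] gap 0.0 j6 1.46
top 0.85 1384
scene 0.97 2006
(array([0.48582944, 0.03404675, 1.36536266]), np.float64(0.3809403932757126))
(array([0.48235868, 0.03330195, 1.42185226]), np.float64(0.0465074733519919))
both [0.4826 0.0334 1.4114] 0.215
```

```bash
cd pics; ls
```

```text
a1_scene.png
a1_top.png
o1.png
o2.png
o3.png
o4.png
scene0.png
scene0c.png
top0.png
top0c.png
```

View pics/a1_top.png

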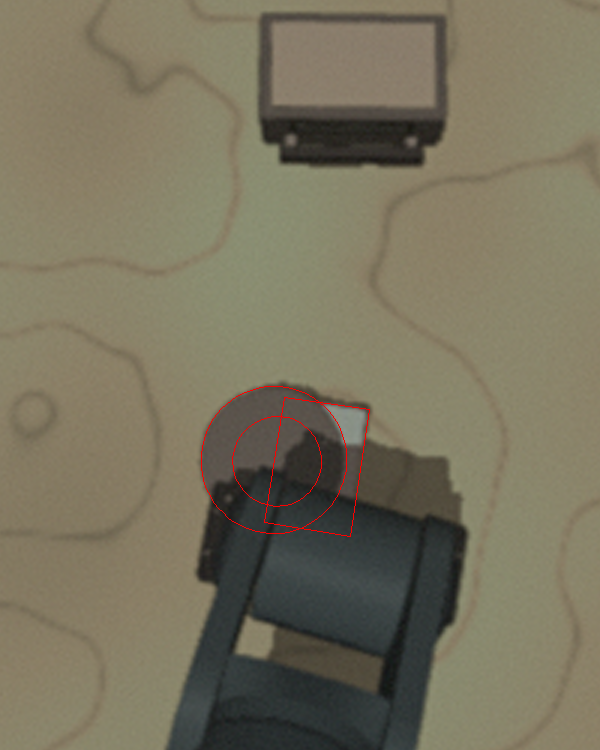

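View pics/a1_scene.png

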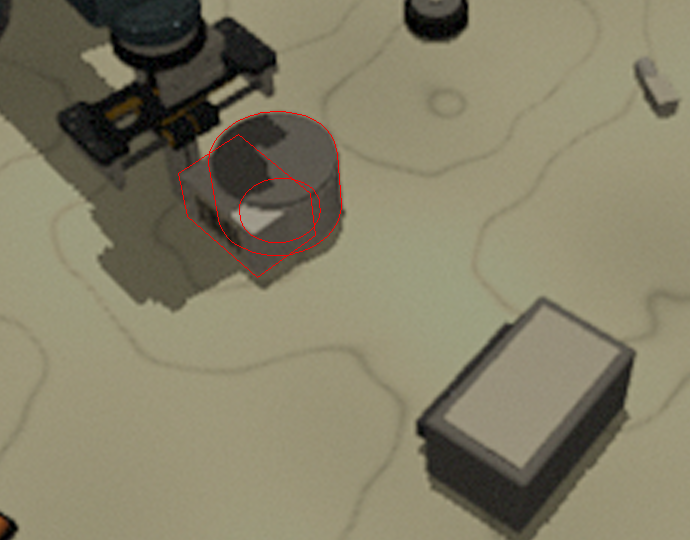

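```bash
python3 -m handwheel '{"translation": [[0.0044,0.0039,0],[0.0044,0.0039,0],[0.0044,0.0039,0],[0.0044,0.0039,0],[0.0044,0.0039,0],[0.0044,0.0039,0],[0.0044,0.0039,0],[0.0044,0.0039,0],[0.0044,0.0039,0],[0.0044,0.0039,0]], "turn": [-4,-4,-4,-4,-4,-4,-4,-4,-4,-4], "jaw": [-1,-1,-1,-1,-1,-1,-1,-1,-1,-1]}'
python3 - <<'E'
from h import *
go(.48,.036)
p=look((.485,.03,2.1),"a2",("scene",))
go(*p[:2])
E
```

```text
time: 6.88
ee_pos: [0.4649, -0.0412, 0.0353]
eef_rot: [[0.872, 0.489, -0.001], [0.489, -0.872, -0.0], [-0.001, -0.0, -1.0]]
wrist_force: [-0.5, -0.5, -1.5]
finger_gap: -0.0
tcp [ 0.4649 -0.0412  0.0353] yaw 29.3 t 6.88 tool d [ 0.0509 -0.06   -0.    ] F [-0.5 -0.5 -1.5] gap -0.0 j6 0.73
scene 0.55 1916
(array([0.49277429, 0.03246621, 2.04145273]), np.float64(0.0711808724219748))
both [0.4928 0.0325 2.0415] 0.071
tcp [ 0.4656 -0.0413  0.0356] yaw 29.0 t 6.98 tool d [ 0.0595 -0.0513  0.    ] F [ 0.1 -0.2  0.3] gap 0.001 j6 0.73
```

View pics/a2_scene.png

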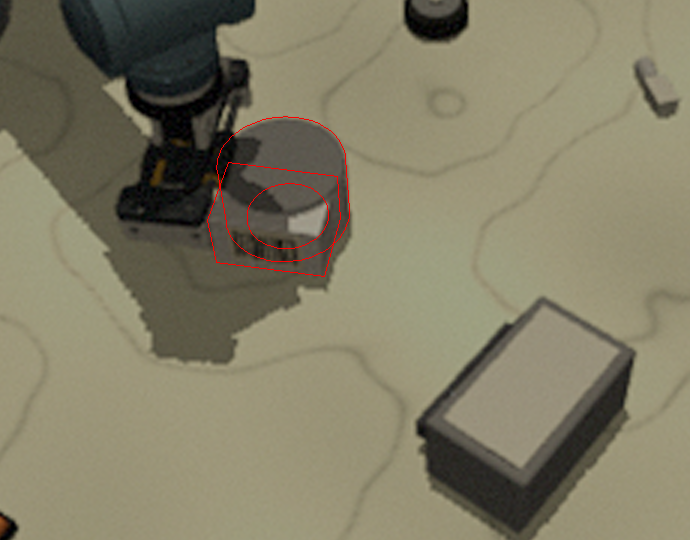

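```bash
python3 -m handwheel '{"translation": [[0.0044,0.0039,0],[0.0044,0.0039,0],[0.0044,0.0039,0],[0.0044,0.0039,0],[0.0044,0.0039,0],[0.0044,0.0039,0],[0.0044,0.0039,0],[0.0044,0.0039,0],[0.0044,0.0039,0],[0.0044,0.0039,0]], "turn": [-4,-4,-4,-4,-4,-4,-4,-4,-4,-4], "jaw": [-1,-1,-1,-1,-1,-1,-1,-1,-1,-1]}'
python3 - <<'E'
from h import *
go(.48,.036)
p=look((.495,.034,2.75),"a3")
go(*p[:2])
E
```

```text
time: 7.82
ee_pos: [0.5224, -0.0355, 0.0354]
eef_rot: [[0.356, 0.935, 0.0], [0.935, -0.356, -0.0], [-0.0, 0.0, -1.0]]
wrist_force: [0.5, -1.2, -0.9]
finger_gap: 0.0006
tcp [ 0.5224 -0.0355  0.0354] yaw 69.2 t 7.82 tool d [ 0.0518 -0.0651 -0.    ] F [ 0.5 -1.2 -0.9] gap 0.001 j6 0.08
top 0.84 864
scene 0.85 1023
(array([0.50796024, 0.04776456, 2.60471751]), np.float64(0.6077562956023053))
(array([0.51563064, 0.04937857, 2.39721964]), np.float64(0.48866998174608167))
both [0.5091 0.0474 2.5332] 0.551
tcp [ 0.5219 -0.0353  0.0353] yaw 69.0 t 8.02 tool d [ 0.0726 -0.0417  0.    ] F [-0.   0.3  0.4] gap 0.001 j6 0.08
```

View pics/a3_scene.png

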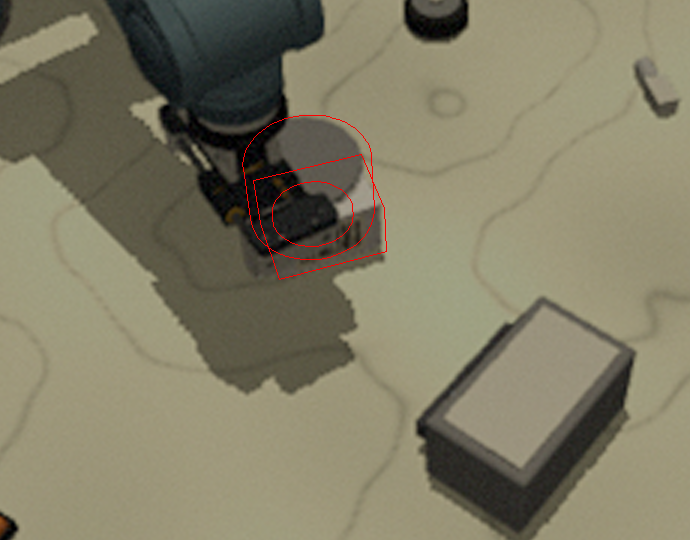

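View pics/a3_top.png

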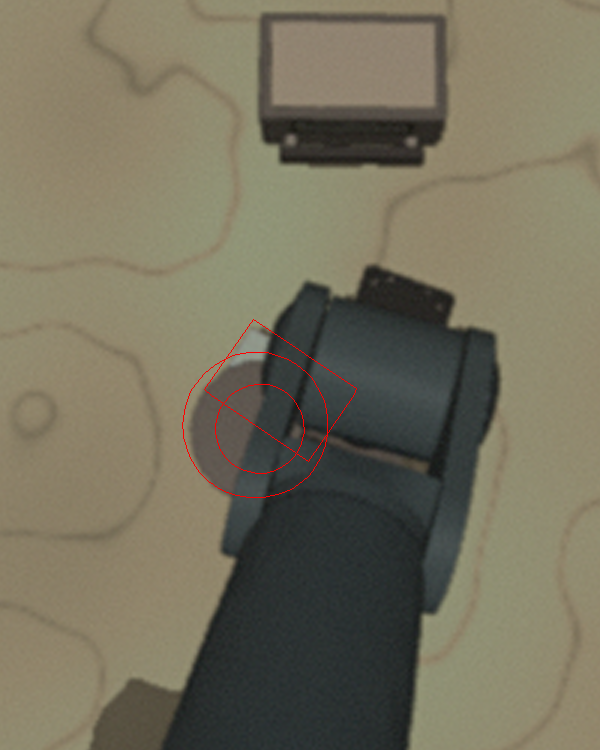

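```bash
python3 -m handwheel '{"translation": [[0.0044,0.0039,0],[0.0044,0.0039,0],[0.0044,0.0039,0],[0.0044,0.0039,0],[0.003,0.0027,0],[0,0,0],[-0.006,0,0],[-0.01,0,0],[-0.015,0,0],[-0.015,0,0]], "turn": [-4,-4,-4,-4,-3,0,0,0,0,0], "jaw": [-1,-1,-1,-1,-1,-1,-1,-1,-1,-1]}'
python3 -m handwheel '{"translation": [[-0.01,0,-0.02],[-0.01,0,-0.03],[-0.02,-0.01,-0.03],[-0.03,-0.02,-0.03],[-0.03,-0.02,-0.02],[-0.03,-0.02,0],[-0.03,-0.02,0],[-0.02,-0.01,0]], "turn": [0,0,0,0,0,0,0,0], "jaw": [0,0,0,0,0,0,0,0]}'
python3 - <<'E'
from h import *
p=look((.495,.034,3.1),"a4")
go(*p[:2])
E
```

```text
time: 8.85
ee_pos: [0.5428, -0.067, 0.0354]
eef_rot: [[0.035, 0.999, -0.0], [0.999, -0.035, 0.0], [-0.0, -0.0, -1.0]]
wrist_force: [0.2, -0.1, -0.3]
finger_gap: 0.0006
time: 9.52
ee_pos: [0.4374, -0.2419, 0.1627]
eef_rot: [[0.037, 0.999, 0.0], [0.999, -0.037, -0.001], [-0.001, 0.0, -1.0]]
wrist_force: [0.6, 0.5, 0.1]
finger_gap: 0.0465
top 0.86 2198
scene 0.91 1972
(array([0.50673629, 0.04840157, 2.9446643 ]), np.float64(0.029553206956327238))
(array([0.50510131, 0.04697088, 2.9033431 ]), np.float64(0.05328287379107344))
both [0.5066 0.0479 2.9272] 0.047
tcp [ 0.4392 -0.2397  0.162 ] yaw 87.9 t 9.72 tool d [2.899e-01 5.690e-02 1.000e-04] F [-0.7  0.5  0.2] gap 0.047 j6 -0.69
```

View pics/a4_scene.png

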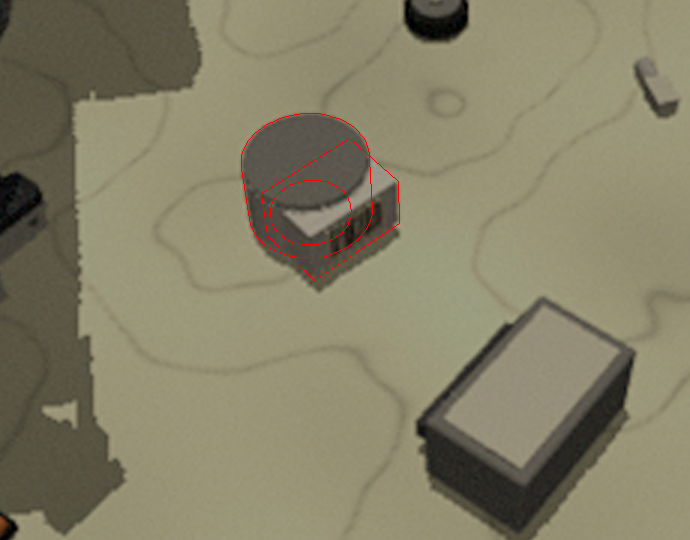

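View pics/a4_top.png

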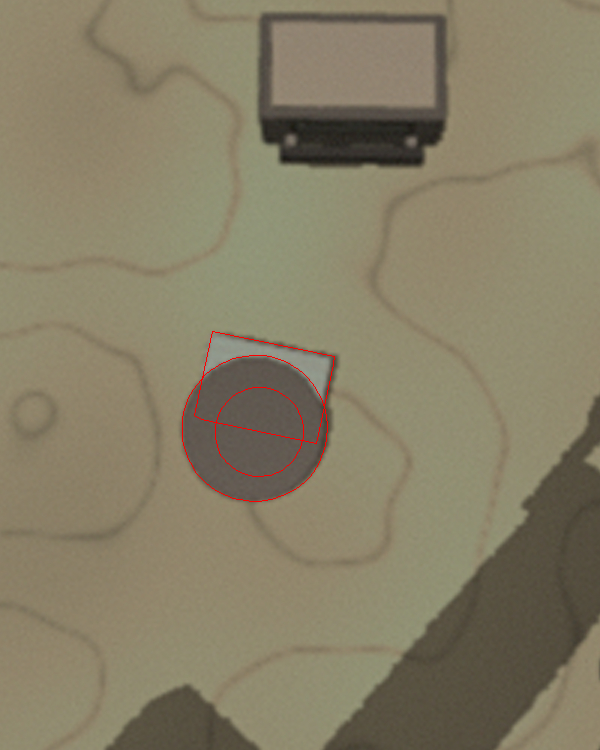

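```bash
python3 -m handwheel '{"translation": [[0.0322,-0.0017,0],[0.0322,-0.0017,0],[0.0322,-0.0017,0],[0.0322,-0.0017,0],[0.0322,-0.0017,0],[0.0322,-0.0017,0],[0.0322,-0.0017,0],[0.0322,-0.0017,0],[0.0322,-0.0017,0],[0.0322,-0.0017,0]], "turn": [0,0,0,0,0,0,0,0,0,0], "jaw": [0.28,0.28,0.28,0.28,0.28,0.28,0.28,0.28,0.28,0.28]}'
python3 -m handwheel '{"translation": [[0,0,0],[0,0,0],[0,0,0],[0,0,0],[0,0,0],[0,0,0],[0,0,0],[0,0,0],[0,0,0],[0,0,0]], "turn": [-6.65,-6.65,-6.65,-6.65,-6.65,-6.65,-6.65,-6.65,-6.65,-6.65], "jaw": [0.28,0.28,0.28,0.28,0.28,0.28,0.28,0.28,0.28,0.28]}'
python3 -c "
from h import *
go(.434,.083)"
```

```text
time: 10.55
ee_pos: [0.4328, 0.0859, 0.162]
eef_rot: [[0.032, 0.999, -0.0], [0.999, -0.032, 0.0], [0.0, -0.0, -1.0]]
wrist_force: [0.2, -0.1, -0.2]
finger_gap: 0.0603
time: 11.38
ee_pos: [0.433, 0.0843, 0.1619]
eef_rot: [[-0.906, 0.422, -0.001], [0.422, 0.906, 0.0], [0.001, 0.0, -1.0]]
wrist_force: [-0.6, -0.1, 0.1]
finger_gap: 0.0599
tcp [0.433  0.0843 0.1619] yaw 155.0 t 11.38 tool d [-0.0014 -0.0008 -0.    ] F [-0.6 -0.1  0.1] gap 0.06 j6 -1.2
```

```bash
python3 -m handwheel '{"translation": [[-0.0035,0.013,0],[0,0,0],[0,0,0.015],[0,0,0.016],[0,0,0.016],[0,0,0.016],[0,0,0.016],[0,0,0.016],[0,0,0.016],[0,0,0.0155]], "turn": [0,5,5,0,0,0,0,0,0,0], "jaw": [0.28,0.28,0.28,0.28,0.28,0.28,0.28,0.28,0.28,0.28]}'
python3 -c "
from h import *
go(.5066,.048)"
```

```text
time: 12.22
ee_pos: [0.4417, 0.0946, 0.0346]
eef_rot: [[-0.816, 0.578, -0.001], [0.578, 0.816, 0.0], [0.001, -0.0, -1.0]]
wrist_force: [-0.1, -0.5, -0.7]
finger_gap: 0.06
tcp [0.4417 0.0946 0.0346] yaw 144.7 t 12.22 tool d [-0.0799 -0.0005 -0.    ] F [-0.1 -0.5 -0.7] gap 0.06 j6 -1.0
```

```bash
python3 -m handwheel '{"translation": [[-0.006,0,0],[-0.006,0,0],[-0.006,0,0],[-0.005,0,0],[-0.005,0,0],[-0.005,0,0],[-0.005,0,0],[-0.005,0,0],[-0.005,0,0],[-0.005,0,0]], "turn": [0,0,0,0,0,0,0,0,0,0], "jaw": [0.28,0.28,0.28,0.28,0.28,0.28,0.28,0.28,0.28,0.28]}'
python3 - <<'E'
from h import *
go(.5066,.048)
p=look((.528,.034,2.93),"b1",("scene",))
go(*p[:2])
E
```

```text
time: 13.05
ee_pos: [0.4857, 0.0625, 0.0357]
eef_rot: [[-0.815, 0.579, -0.0], [0.579, 0.815, 0.0], [0.0, -0.0, -1.0]]
wrist_force: [-3.4, 2.0, 4.3]
finger_gap: 0.0602
tcp [0.4857 0.0625 0.0357] yaw 144.6 t 13.05 tool d [-0.0255  0.0003 -0.    ] F [-3.4  2.   4.3] gap 0.06 j6 -1.06
scene 0.83 2068
(array([0.5303095 , 0.02890068, 2.91650321]), np.float64(0.04677634246654694))
both [0.5303 0.0289 2.9165] 0.047
tcp [0.4865 0.062  0.0357] yaw 144.6 t 13.15 tool d [-0.0549 -0.0016  0.0001] F [-0.7  0.3 -0. ] gap 0.06 j6 -1.06
```

View pics/b1_scene.png

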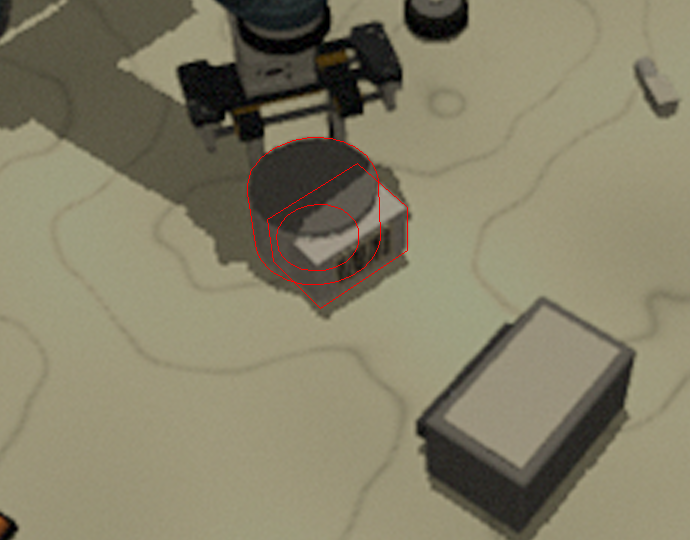

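```bash
python3 -m handwheel '{"translation": [[-0.005,0,0],[-0.005,0,0],[-0.005,0,0],[-0.005,0,0],[-0.005,0,0],[-0.005,0,0],[-0.005,0,0],[-0.005,0,0],[-0.005,0,0],[-0.005,0,0]], "turn": [0,0,0,0,0,0,0,0,0,0], "jaw": [0.28,0.28,0.28,0.28,0.28,0.28,0.28,0.28,0.28,0.28]}'
python3 -m handwheel '{"translation": [[-0.005,-0.001,0],[-0.005,-0.001,0],[-0.005,-0.001,0],[-0.005,-0.001,0],[-0.005,-0.001,0]], "turn": [-1.2,-1.2,-1.2,-1.2,-1.2], "jaw": [0.28,0.28,0.28,0.28,0.28]}'
python3 - <<'E'
from h import *
go(.5066,.048)
p=look((.593,-.01,2.98),"b2",("scene","top"))
go(*p[:2])
E
```

```text
time: 13.98
ee_pos: [0.5265, 0.0334, 0.0356]
eef_rot: [[-0.815, 0.579, -0.0], [0.579, 0.815, -0.0], [0.0, -0.0, -1.0]]
wrist_force: [-2.9, 1.1, -0.8]
finger_gap: 0.0603
time: 14.4
ee_pos: [0.5446, 0.0156, 0.0355]
eef_rot: [[-0.872, 0.49, -0.0], [0.49, 0.872, -0.0], [0.0, -0.0, -1.0]]
wrist_force: [-1.7, 0.7, 0.4]
finger_gap: 0.0599
tcp [0.5446 0.0156 0.0355] yaw 150.7 t 14.4 tool d [0.0491 0.0097 0.    ] F [-1.7  0.7  0.4] gap 0.06 j6 -1.24
scene 0.86 2241
top 0.88 571
(array([ 0.5917473 , -0.01426162,  3.02504145]), np.float64(0.04257992088100071))
(array([ 0.60540792, -0.01434218,  3.01289673]), np.float64(0.7346409419445092))
both [ 0.5929 -0.0144  3.0328] 0.39
tcp [0.5451 0.0156 0.0359] yaw 150.6 t 14.6 tool d [-0.0564 -0.0027  0.0001] F [-0.3  0.2  0.8] gap 0.06 j6 -1.24
```

View pics/b2_scene.png

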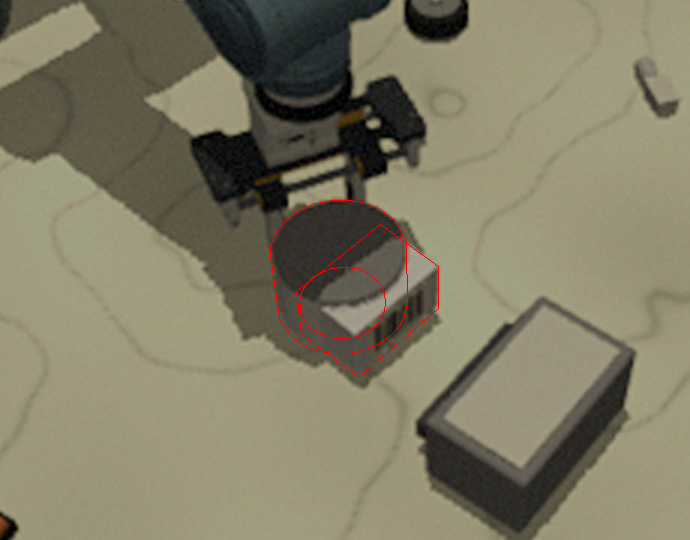

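View pics/b2_top.png

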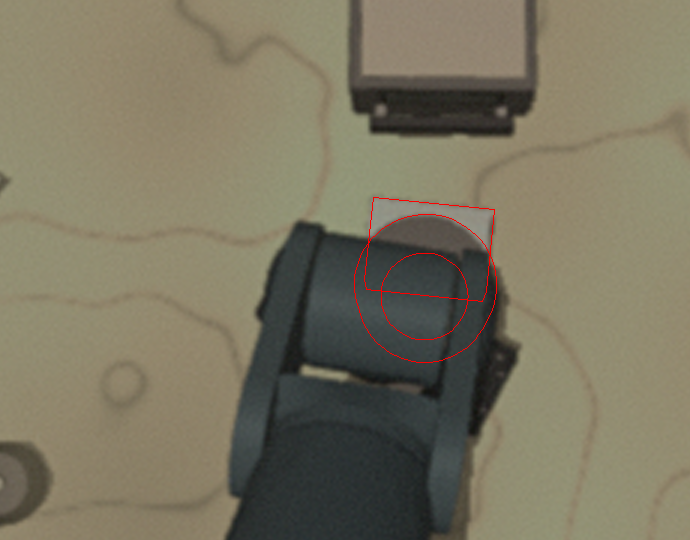

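```bash
python3 -m handwheel '{"translation": [[-0.005,-0.0012,0],[-0.005,-0.0012,0],[-0.005,-0.0012,0],[-0.005,-0.0012,0],[-0.005,-0.0012,0]], "turn": [-1.2,-1.2,-1.2,-1.2,-1.2], "jaw": [0.28,0.28,0.28,0.28,0.28]}'
python3 - <<'E'
from h import *
p=look((.614,-.026,3.1),"b3",("scene",))
go(*p[:2])
print([ (d["p"],d["xy"]) for d in masks_of(camera("scene"),"scanner")][:2])
E
```

```text
time: 15.02
ee_pos: [0.5635, -0.0005, 0.0356]
eef_rot: [[-0.918, 0.396, -0.001], [0.396, 0.918, 0.0], [0.001, -0.0, -1.0]]
wrist_force: [-2.1, 1.2, 1.7]
finger_gap: 0.0603
scene 0.95 2298
(array([ 0.61374732, -0.0241412 ,  3.1096827 ]), np.float64(0.045462825617404445))
both [ 0.6137 -0.0241  3.1097] 0.045
tcp [ 0.5644 -0.0009  0.0358] yaw 156.6 t 15.12 tool d [-0.0546 -0.0017  0.    ] F [ 0.1  0.4 -0.5] gap 0.06 j6 -1.36
[(0.91, [294.7, 235.1])]
```

View pics/b3_scene.png

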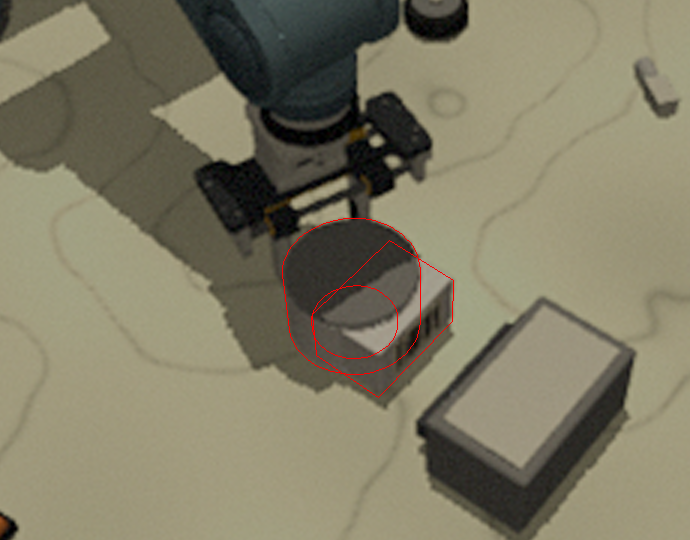

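```bash
python3 -m handwheel '{"translation": [[0.01,0,0],[0.02,0,0],[0.01,0,-0.03],[0.012,-0.015,-0.03],[0.02,-0.023,-0.03],[0.02,-0.023,-0.02],[0.02,-0.02,0],[0,0,0],[0,0,0],[0,0,0]], "turn": [0,0,0,0,0,0,-5.8,-5.8,-5.7,-5.5], "jaw": [0.28,0.28,0.28,0.28,0.28,0.28,0.28,0.28,0.28,0.28]}'
python3 - <<'E'
from h import *
go(.5,-.024)
for i in range(2): p=look((.614,-.025,3.1),"b4")
t=camera("top");s=camera("scene")
for c in(t,s):
    L=masks_of(c,"scanner");uv=proj(c,[(.79,-.031,.04)])[0]
    L=[d for d in L if np.hypot(*(d["xy"]-uv))<25]
    if L: print("scanner",fit([(c,L[0]["region"])],"scanner",(.792,-.031,0)))
E
```

```text
time: 16.05
ee_pos: [0.4287, -0.03, 0.1449]
eef_rot: [[-1.0, 0.006, 0.001], [0.006, 1.0, -0.0], [-0.001, -0.0, -1.0]]
wrist_force: [0.3, 0.1, -0.1]
finger_gap: 0.0601
tcp [ 0.4287 -0.03    0.1449] yaw 179.6 t 16.05 tool d [-0.0712  0.0065  0.0001] F [ 0.3  0.1 -0.1] gap 0.06 j6 -1.9
top 0.64 2075
scene 0.69 2308
(array([ 0.61453035, -0.0233191 ,  3.12733576]), np.float64(0.04307469180565626))
(array([ 0.61416298, -0.02543458,  3.13551026]), np.float64(0.03829110624543841))
both [ 0.614  -0.0242  3.14  ] 0.044
top 0.65 2107
scene 0.62 2316
(array([ 0.615285  , -0.02343508,  3.12455422]), np.float64(0.038033448673587045))
(array([ 0.61434947, -0.02569146,  3.14918318]), np.float64(0.03542866074452289))
both [ 0.614  -0.024   3.1257] 0.045
scanner (array([ 0.79272049, -0.03205022, -0.01211394]), np.float64(0.03950567668039784))
scanner (array([ 0.79175436, -0.03117646, -0.01158513]), np.float64(0.061598016304832526))
```

View pics/b4_top.png

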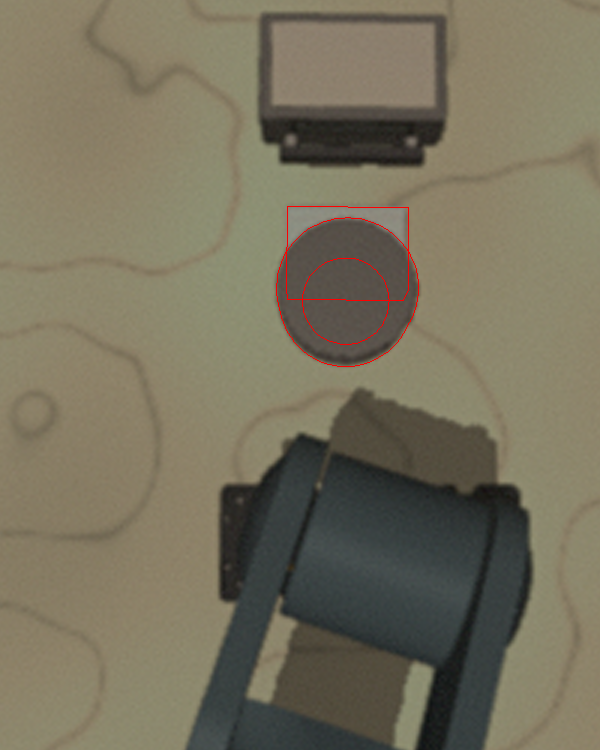

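```bash
python3 -m handwheel '{"translation": [[-0.026,0.0015,0],[-0.026,0.0015,0],[-0.026,0.0015,0],[-0.026,0.001,0],[0,0,0.022],[0,0,0.022],[0,0,0.022],[0,0,0.022],[0,0,0.022],[0,0,0]], "turn": [0,0,0,0,0,0,0,0,0,0], "jaw": [0.28,0.28,0.28,0.28,0.28,0.28,0.28,0.28,0.28,0.28]}'
python3 -c "
from h import *
go(.6143,-.0241)"
```

```text
time: 17.48
ee_pos: [0.5303, -0.025, 0.0305]
eef_rot: [[-1.0, 0.011, -0.008], [0.011, 1.0, 0.002], [0.008, 0.002, -1.0]]
wrist_force: [-0.8, 0.4, -0.0]
finger_gap: 0.06
tcp [ 0.5303 -0.025   0.0305] yaw 179.4 t 17.48 tool d [-0.084   0.0018 -0.0007] F [-0.8  0.4 -0. ] gap 0.06 j6 -1.82
```

```bash
python3 -m handwheel '{"translation": [[-0.007,0.001,0],[-0.007,0.0005,0],[-0.007,0,0],[-0.006,0,0],[-0.004,-0.0003,0],[-0.005,-0.0008,0],[-0.005,-0.0008,0],[-0.005,-0.0008,0],[-0.005,-0.0008,0],[-0.005,-0.0008,0]], "turn": [0,0,0,0,0,0,0,0,0,0], "jaw": [0.28,0.28,0.28,0.28,0.28,0.28,0.28,0.28,0.28,0.28]}'
python3 - <<'E'
from h import *
go(.6143,-.0241)
p=look((.64,-.027,3.13),"c1",("scene",))
go(*p[:2])
E
```

```text
time: 18.32
ee_pos: [0.5901, -0.0294, 0.0349]
eef_rot: [[-1.0, 0.01, -0.0], [0.01, 1.0, -0.0], [0.0, -0.0, -1.0]]
wrist_force: [-5.4, 0.8, 4.3]
finger_gap: 0.0604
tcp [ 0.5901 -0.0294  0.0349] yaw 179.4 t 18.32 tool d [-0.0242  0.0055 -0.    ] F [-5.4  0.8  4.3] gap 0.06 j6 -1.8
scene 0.87 2356
(array([ 0.64459888, -0.03253944,  3.10190549]), np.float64(0.04603962904778802))
both [ 0.6446 -0.0325  3.1019] 0.046
tcp [ 0.591  -0.0296  0.0349] yaw 179.4 t 18.42 tool d [-0.0536 -0.0024  0.0001] F [-0.2  0.6  0.5] gap 0.06 j6 -1.8
```

View pics/c1_scene.png

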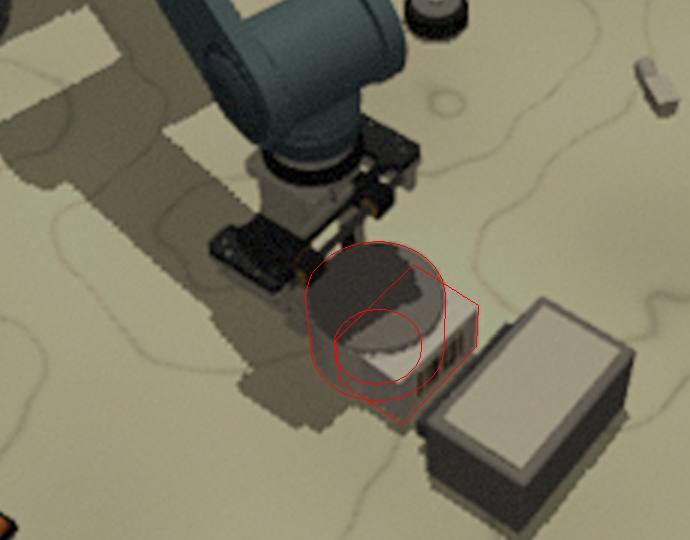

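```bash
python3 -m handwheel '{"translation": [[-0.0025,0,0],[-0.0025,0,0],[-0.0025,0,0],[-0.0025,0,0],[-0.0025,0,0],[-0.0025,0,0]], "turn": [0,0,0,0,0,0], "jaw": [0.28,0.28,0.28,0.28,0.28,0.28]}'
python3 - <<'E'
from h import *
p=look((.66,-.03,3.13),"c2")
go(*p[:2])
E
```

```text
time: 18.92
ee_pos: [0.6049, -0.0293, 0.0347]
eef_rot: [[-1.0, 0.01, -0.0], [0.01, 1.0, 0.0], [0.0, 0.0, -1.0]]
wrist_force: [-2.3, -0.8, 1.3]
finger_gap: 0.06
top 0.49 183
scene 0.61 2199
(array([ 0.66784913, -0.03980896,  3.13053095]), np.float64(0.9145882558851842))
(array([ 0.65803019, -0.03248269,  3.08548703]), np.float64(0.11580032173738186))
both [ 0.6595 -0.0335  3.0907] 0.517
tcp [ 0.6051 -0.0294  0.0348] yaw 179.4 t 19.12 tool d [-0.0545 -0.0036  0.0001] F [-0.6  0.1  0. ] gap 0.06 j6 -1.8
```

View pics/c2_top.png

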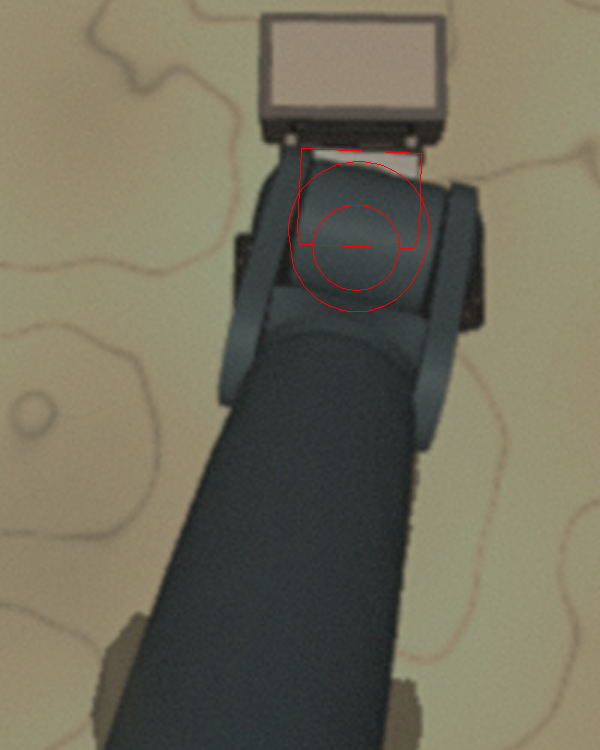

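```bash
python3 -m handwheel '{"translation": [[0.01,0,0],[0.02,0,0],[0.02,0,-0.03],[0.025,0,-0.03],[0.03,0,-0.03],[0.03,0,-0.02],[0.03,0,0],[0,0,0]], "turn": [0,0,0,0,0,0,0,0], "jaw": [0.28,0.28,0.28,0.28,0.28,0.28,0.28,0.28]}'
python3 - <<'E'
from h import *
for i in range(2): p=look((.66,-.03,3.13),"c3")
go(*p[:2])
t=camera("top");s=camera("scene")
overlay(t,[("scanner",(.7922,-.0314,-.0115))],"pics/c3b.png",(220,80,320,200),6)
E
```

```text
time: 19.78
ee_pos: [0.4373, -0.0271, 0.1447]
eef_rot: [[-1.0, 0.011, 0.001], [0.011, 1.0, -0.001], [-0.001, -0.001, -1.0]]
wrist_force: [0.3, -0.1, 0.1]
finger_gap: 0.0601
top 0.56 2057
scene 0.98 2287
(array([ 0.66010325, -0.02991478,  3.06230403]), np.float64(0.04357577699455306))
(array([ 0.65836526, -0.03292454,  3.09217103]), np.float64(0.0830218029455303))
both [ 0.6596 -0.0315  3.0846] 0.072
top 0.91 2100
scene 0.85 2311
(array([ 0.6611618 , -0.03076067,  3.10050966]), np.float64(0.037883169462116784))
(array([ 0.6582666 , -0.0329759 ,  3.09311878]), np.float64(0.07408056919531014))
both [ 0.66   -0.0321  3.0992] 0.066
tcp [ 0.4409 -0.0277  0.144 ] yaw 179.4 t 20.18 tool d [-2.191e-01 -2.200e-03 -1.000e-04] F [-0.3  0.5  0.3] gap 0.06 j6 -1.88
```

View pics/c3b.png

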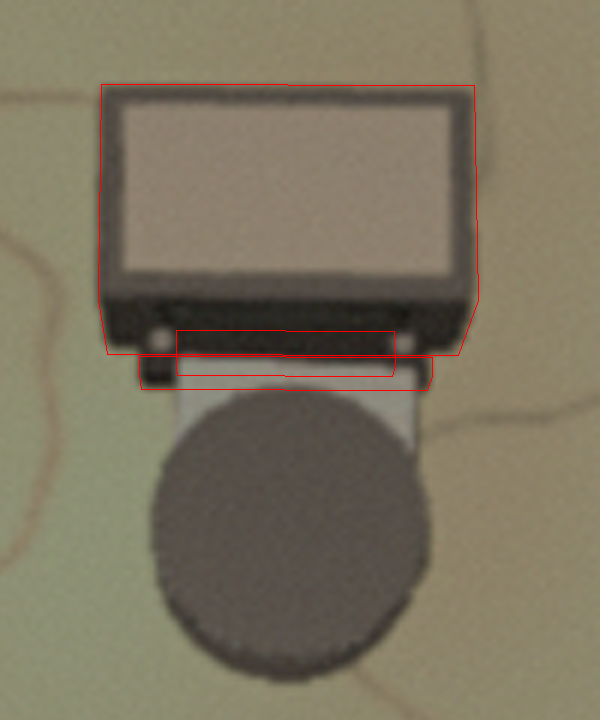

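View pics/c3_top.png

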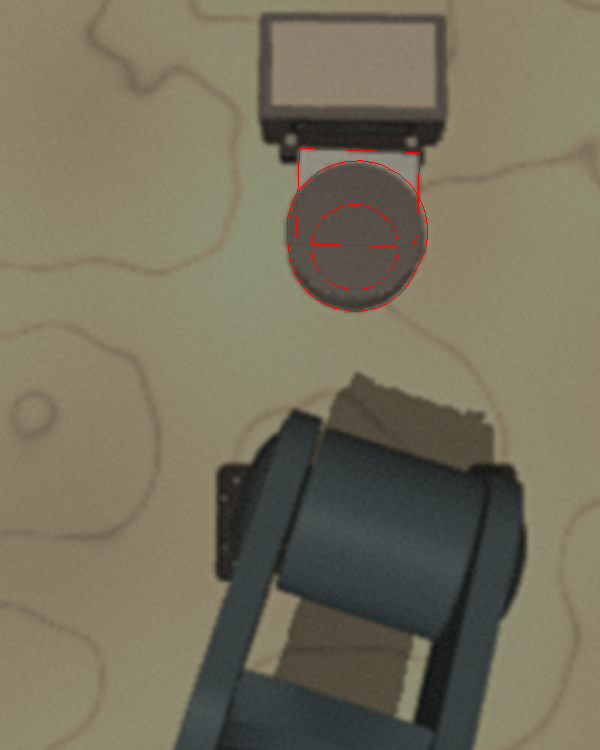

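```bash
python3 -m handwheel '{"translation": [[-0.0335,-0.0118,0],[-0.0335,-0.0118,0],[-0.0335,-0.0118,0],[-0.0335,-0.0118,0],[-0.0335,-0.0118,0],[-0.0335,-0.0118,0],[-0.0335,-0.0118,0],[-0.0335,-0.0118,0],[0,0,0],[0,0,0]], "turn": [0,0,0,0,0,0,0,0,0,0], "jaw": [-1,-1,-1,-1,-1,-1,-1,-1,-1,-1]}'
python3 -c "
from h import *
go(.708,-.0915)"
```

```text
time: 21.12
ee_pos: [0.708, -0.1253, 0.1424]
eef_rot: [[-1.0, 0.011, -0.002], [0.011, 1.0, 0.001], [0.002, 0.001, -1.0]]
wrist_force: [-0.1, -0.1, 0.3]
finger_gap: 0.0007
tcp [ 0.708  -0.1253  0.1424] yaw 179.4 t 21.12 tool d [0.0004 0.0338 0.    ] F [-0.1 -0.1  0.3] gap 0.001 j6 -1.89
```

Descend, and approach to just short of contact, then 1 mm steps.

```bash
python3 -m handwheel '{"translation": [[0,0,0.021],[0,0,0.021],[0,0,0.021],[0,0,0.021],[0,0,0.021],[0,0,0],[0,0.01,0],[0,0.01,0],[0,0.008,0],[0,0,0]], "turn": [0,0,0,0,0,0,0,0,0,0], "jaw": [-1,-1,-1,-1,-1,-1,-1,-1,-1,-1]}'
for i in 1 2 ; do :; done
python3 -m handwheel '{"translation": [[0,0.001,0],[0,0.001,0]], "turn": [0,0], "jaw": [-1,-1]}'
python3 -m handwheel '{"translation": [[0,0.001,0],[0,0.001,0]], "turn": [0,0], "jaw": [-1,-1]}'
python3 -m handwheel '{"translation": [[0,0.001,0],[0,0.001,0]], "turn": [0,0], "jaw": [-1,-1]}'
python3 - <<'E'
from h import *
go(.708,-.0911)
c=camera("scene")
overlay(c,[],"pics/d1.png",(180,130,340,270),4)
E
```

```text
time: 21.95
ee_pos: [0.7086, -0.0947, 0.0414]
eef_rot: [[-1.0, 0.008, 0.003], [0.008, 1.0, -0.0], [-0.003, -0.0, -1.0]]
wrist_force: [-0.2, 0.2, -1.1]
finger_gap: -0.0
time: 22.12
ee_pos: [0.7081, -0.0947, 0.0403]
eef_rot: [[-1.0, 0.01, 0.001], [0.01, 1.0, -0.001], [-0.001, -0.0, -1.0]]
wrist_force: [-0.6, -0.4, 0.0]
finger_gap: 0.0001
time: 22.28
ee_pos: [0.708, -0.0934, 0.0398]
eef_rot: [[-1.0, 0.011, 0.001], [0.011, 1.0, -0.001], [-0.001, -0.001, -1.0]]
wrist_force: [1.0, -1.3, 0.0]
finger_gap: 0.0007
time: 22.45
ee_pos: [0.708, -0.0913, 0.0396]
eef_rot: [[-1.0, 0.011, 0.001], [0.011, 1.0, -0.001], [-0.001, -0.001, -1.0]]
wrist_force: [-0.1, -1.4, 0.5]
finger_gap: 0.0004
tcp [ 0.708  -0.0913  0.0396] yaw 179.4 t 22.45 tool d [-0.      0.0002 -0.    ] F [-0.1 -1.4  0.5] gap 0.0 j6 -1.85
```

View pics/d1.png

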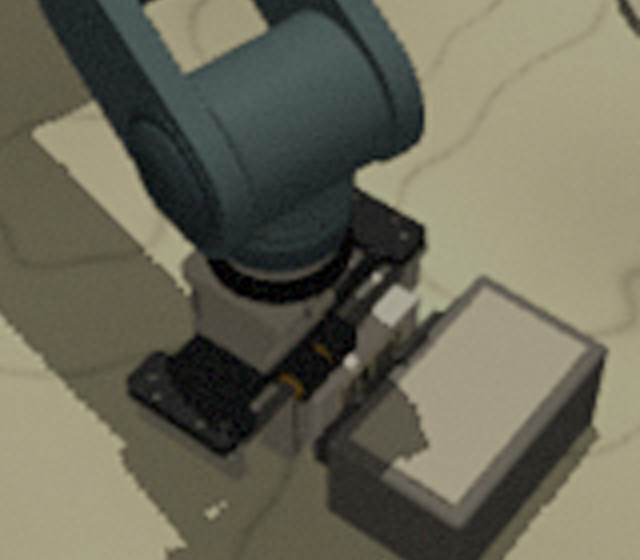

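```bash
python3 -m handwheel '{"translation": [[0,-0.006,0],[0,-0.014,0],[0,-0.014,0],[0,0,-0.025],[0,0,-0.035],[0,0,-0.03],[0,0,-0.015],[0,0,0]], "turn": [0,0,0,0,0,0,0,0], "jaw": [-1,-1,-1,-1,-1,-1,-1,-1]}'
python3 -m handwheel '{"translation": [[0.0335,0.0118,0],[0.0335,0.0118,0],[0.0335,0.0118,0],[0.0335,0.0118,0],[0.0335,0.0118,0],[0.0335,0.0118,0],[0.0335,0.0118,0],[0.0335,0.0118,0],[0,0,0]], "turn": [0,0,0,0,0,0,0,0,0], "jaw": [0.28,0.28,0.28,0.28,0.28,0.28,0.28,0.28,0.28]}'
python3 - <<'E'
from h import *
for i in range(3): p=look((.66,-.03,3.13),"d2")
go(*p[:2])
t=camera("top")
overlay(t,[("scanner",(.7922,-.0314,-.0115)),("canister",p)],"pics/d2b.png",(220,80,320,200),6)
E
```

```text
time: 23.17
ee_pos: [0.7097, -0.1269, 0.1494]
eef_rot: [[-1.0, 0.011, 0.008], [0.011, 1.0, -0.003], [-0.008, -0.003, -1.0]]
wrist_force: [0.4, -0.7, 0.4]
finger_gap: 0.0004
time: 23.92
ee_pos: [0.4328, -0.0249, 0.1397]
eef_rot: [[-1.0, 0.01, -0.009], [0.009, 1.0, 0.003], [0.009, 0.003, -1.0]]
wrist_force: [-0.4, 0.4, -0.7]
finger_gap: 0.0575
top 0.73 2078
scene 0.71 2197
(array([ 0.6598819 , -0.02913236,  3.11291731]), np.float64(0.032926367318395044))
(array([ 0.65599182, -0.02967409,  3.05191686]), np.float64(0.11401275490912754))
both [ 0.6595 -0.0294  3.1065] 0.078
top 0.73 2094
scene 0.78 2293
(array([ 0.65993853, -0.02946183,  3.12715035]), np.float64(0.026575749628463985))
(array([ 0.65694987, -0.03090794,  3.099246  ]), np.float64(0.07789071148233873))
both [ 0.6595 -0.0303  3.1212] 0.061
top 0.94 2070
scene 0.79 2312
(array([ 0.66000273, -0.02952298,  3.12734822]), np.float64(0.03341609463998829))
(array([ 0.65638404, -0.03053555,  3.10005493]), np.float64(0.07182542675415438))
both [ 0.6594 -0.0301  3.1007] 0.063
tcp [ 0.4406 -0.0278  0.1443] yaw 179.4 t 24.52 tool d [-2.188e-01 -1.000e-04 -0.000e+00] F [-0.3  0.3 -0.3] gap 0.06 j6 -1.88
```

View pics/d2b.png

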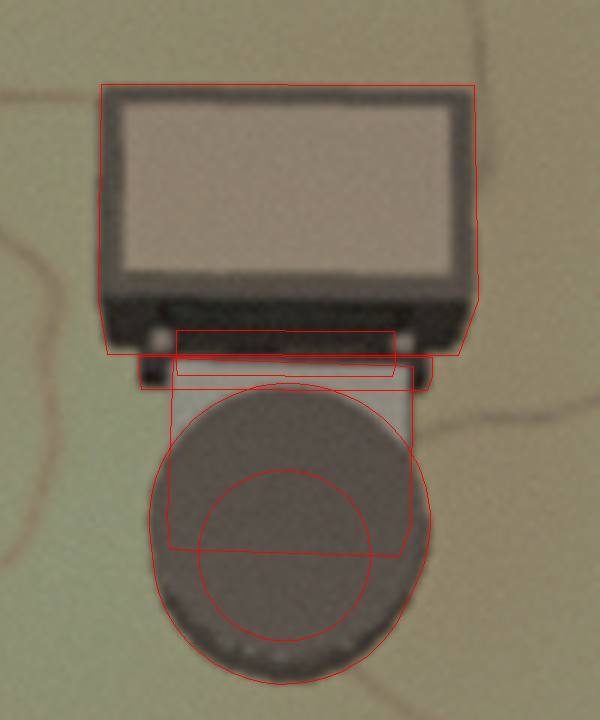

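```bash
python3 -m handwheel '{"translation": [[-0.0279,0,0],[-0.0279,0,0],[-0.0279,0,0],[-0.0279,0,0],[-0.0259,0,0],[0,0,0.027],[0,0,0.027],[0,0,0.027],[0,0,0.027],[0,0,0]], "turn": [0,0,0,0,0,0,0,0,0,0], "jaw": [0.28,0.28,0.28,0.28,0.28,0.28,0.28,0.28,0.28,0.28]}'
python3 -m handwheel '{"translation": [[0,0,0],[-0.006,0,0],[-0.006,0,0],[-0.006,0,0],[-0.003,0,0],[0,0,0],[0,0,0]], "turn": [0,0,0,0,0,0,0], "jaw": [0.28,0.28,0.28,0.28,0.28,0.28,0.28]}'
python3 -c "
from h import *
go(.615,-.0293)"
```

```text
time: 25.4
ee_pos: [0.5735, -0.0281, 0.0306]
eef_rot: [[-1.0, 0.01, -0.01], [0.01, 1.0, 0.003], [0.01, 0.003, -1.0]]
wrist_force: [-0.1, 0.5, -1.0]
finger_gap: 0.06
time: 25.98
ee_pos: [0.5993, -0.0293, 0.0368]
eef_rot: [[-1.0, 0.01, 0.001], [0.01, 1.0, -0.0], [-0.001, -0.0, -1.0]]
wrist_force: [-0.4, 0.5, -0.2]
finger_gap: 0.0602
tcp [ 0.5993 -0.0293  0.0368] yaw 179.4 t 25.98 tool d [-0.0157  0.0002  0.    ] F [-0.4  0.5 -0.2] gap 0.06 j6 -1.8
```

```bash
python3 -m handwheel '{"translation": [[-0.002,0,0],[-0.002,0,0],[-0.002,0,0],[-0.002,0,0],[-0.002,0,0]], "turn": [0,0,0,0,0], "jaw": [0.28,0.28,0.28,0.28,0.28]}'
python3 -m handwheel '{"translation": [[-0.001,0,0],[-0.001,0,0]], "turn": [0,0], "jaw": [0.28,0.28]}' | grep -E "pos|force"
python3 -m handwheel '{"translation": [[-0.001,0,0],[-0.001,0,0]], "turn": [0,0], "jaw": [0.28,0.28]}'| grep -E "pos|force"
python3 -m handwheel '{"translation": [[-0.001,0,0]], "turn": [0], "jaw": [0.28]}'| grep -E "pos|force"
```

```text
time: 26.4
ee_pos: [0.6079, -0.029, 0.036]
eef_rot: [[-1.0, 0.01, -0.003], [0.01, 1.0, 0.001], [0.003, 0.001, -1.0]]
wrist_force: [-5.4, 0.5, 3.6]
finger_gap: 0.06
ee_pos: [0.6103, -0.0293, 0.036]
wrist_force: [-4.4, 1.3, 2.6]
ee_pos: [0.6125, -0.0294, 0.0361]
wrist_force: [-4.1, 0.5, 1.8]
ee_pos: [0.6136, -0.0294, 0.0361]
wrist_force: [-3.7, 0.9, 0.9]
```

```bash
for n in 1; do python3 -m handwheel '{"translation": [[-0.001,0,0]], "turn": [0], "jaw": [0.28]}'| grep -E "pos|force"; done
python3 -m handwheel '{"translation": [[-0.0005,0,0],[0,0,0]], "turn": [0,0], "jaw": [0.28,0.28]}'| grep -E "pos|force"
```

```text
ee_pos: [0.614, -0.0294, 0.036]
wrist_force: [-8.8, -0.5, 3.8]
ee_pos: [0.6141, -0.0294, 0.036]
wrist_force: [-8.5, 0.6, 4.4]
```

```bash

python3 -m handwheel '{"translation": [[-0.001,0,0],[0,0,0]], "turn": [0,0], "jaw": [0.28,0.28]}'| grep -E "pos|force"
python3 -m handwheel '{"translation": [[-0.001,0,0],[0,0,0],[0,0,0]], "turn": [0,0,0], "jaw": [0.28,0.28,0.28]}'| grep -E "pos|force"
```

```text
ee_pos: [0.6143, -0.0294, 0.0359]
wrist_force: [-11.9, -0.1, 6.1]
ee_pos: [0.6145, -0.0294, 0.0358]
wrist_force: [-13.9, -1.1, 9.2]
```

Hard stop reached at ~14 N. Back off gently and inspect.

```bash

python3 -m handwheel '{"translation": [[0.001,0,0],[0.001,0,0],[0.002,0,0],[0.004,0,0],[0.01,0,0],[0.015,0,0],[0.02,0,-0.02],[0.025,0,-0.03],[0.03,0,-0.03],[0.03,0,-0.03]], "turn": [0,0,0,0,0,0,0,0,0,0], "jaw": [0.28,0.28,0.28,0.28,0.28,0.28,0.28,0.28,0.28,0.28]}'
python3 -m handwheel '{"translation": [[0.03,0,0],[0,0,0]], "turn": [0,0], "jaw": [0.28,0.28]}'
python3 - <<'E'
from h import *
for i in range(3): p=look((.668,-.03,3.13),"e1")
go(*p[:2])
t=camera("top");s=camera("scene")
for c in(t,s):
    for k in range(1):
        L=masks_of(c,"bar_front"); print("bar",[(d["p"],d["xy"],int(d["region"].sum())) for d in L][:2])
overlay(t,[("scanner",(.7922,-.0314,-.0115)),("canister",(.6692,-.030,3.130))],"pics/e1b.png",(220,80,320,200),6)
overlay(t,[],"pics/e1c.png",(220,80,320,200),6)
overlay(s,[],"pics/e1d.png",(200,140,340,270),5)
E
```

```text
time: 28.32
ee_pos: [0.4798, -0.0282, 0.1465]
eef_rot: [[-1.0, 0.011, 0.002], [0.011, 1.0, -0.0], [-0.002, -0.0, -1.0]]
wrist_force: [-0.4, 0.2, 0.7]
finger_gap: 0.0603
time: 28.48
ee_pos: [0.448, -0.0275, 0.1463]
eef_rot: [[-1.0, 0.011, 0.003], [0.011, 1.0, -0.001], [-0.003, -0.001, -1.0]]
wrist_force: [0.1, -0.3, -0.8]
finger_gap: 0.0602
top 0.76 2138
scene 0.82 2257
(array([ 0.66854929, -0.0308586 ,  3.0917647 ]), np.float64(0.03272852549379879))
(array([ 0.66724663, -0.03292558,  3.11415059]), np.float64(0.10274552792864622))
both [ 0.6684 -0.0315  3.0988] 0.071
top 0.84 2079
scene 0.96 2262
(array([ 0.67029376, -0.0303316 ,  3.08147804]), np.float64(0.035532404039228194))
(array([ 0.66745549, -0.03326597,  3.12102459]), np.float64(0.09864208296997634))
both [ 0.6687 -0.032   3.1138] 0.077
top 0.64 2164
scene 0.6 2243
(array([ 0.66853132, -0.03164249,  3.10190434]), np.float64(0.028148486840225195))
(array([ 0.66681   , -0.03231907,  3.13604823]), np.float64(0.10408550594346222))
both [ 0.6678 -0.0317  3.1049] 0.068
tcp [ 0.4505 -0.0278  0.145 ] yaw 179.4 t 29.08 tool d [-2.173e-01 -1.800e-03 -1.000e-04] F [ 0.   0.2 -0.3] gap 0.061 j6 -1.87
bar [(0.68, [263.9, 114.0], 2694), (0.43, [247.3, 134.6], 30)]
bar [(0.41, [293.8, 234.9], 3283), (0.16, [338.3, 129.3], 171)]
```

View pics/e1b.png

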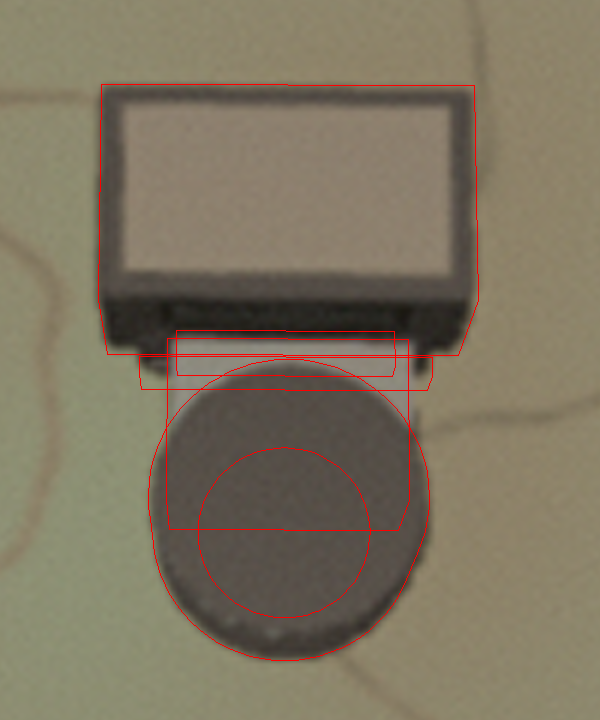

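View pics/e1c.png

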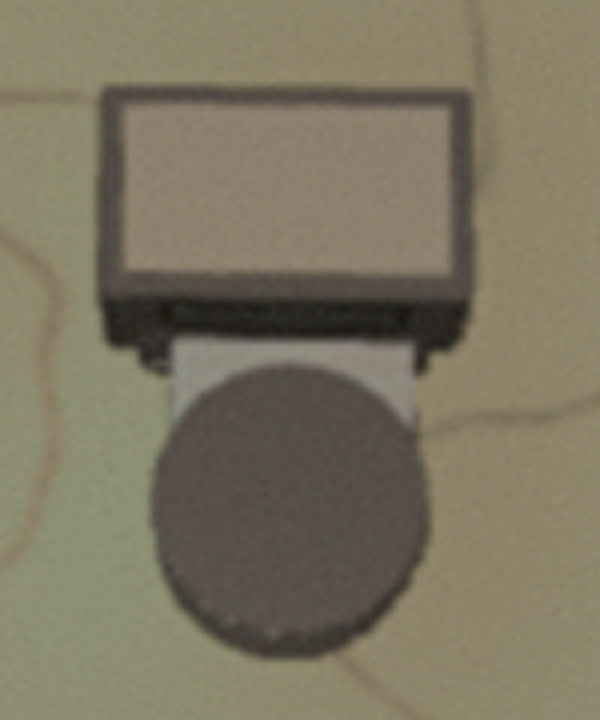

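View pics/e1d.png

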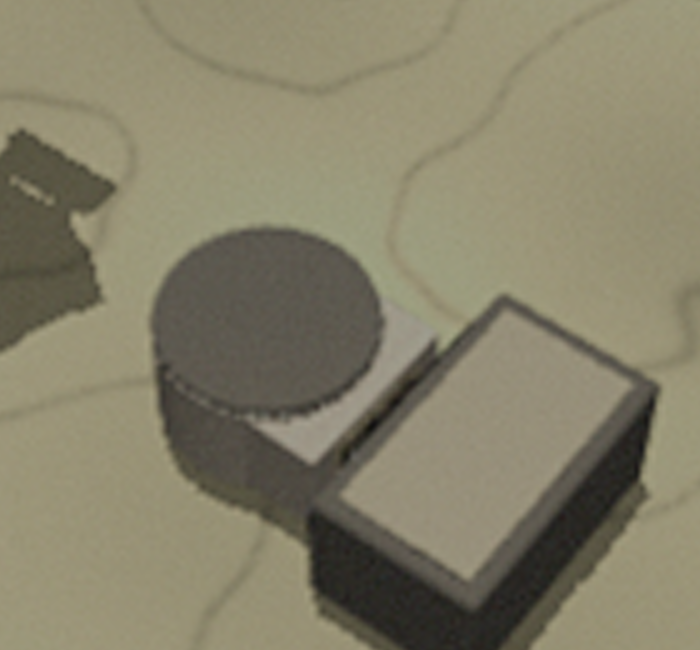

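```bash
cat > edge.py <<'E'
from h import *
cs=[camera("top") for _ in range(3)];t=cs[0]
g=np.mean([c["img"].astype(float).mean(2) for c in cs],0)
def prof_row(u,v0,v1,sgn): # subpixel row of strongest gradient
    v=np.arange(v0,v1,.1);x=cv2.remap(g.astype(np.float32),np.full((1,len(v)),u,np.float32),v[None].astype(np.float32),1)[0]
    x=cv2.GaussianBlur(x[None],(0,0),4)[0];d=np.gradient(x)*sgn;return v[d.argmax()]
def prof_col(v,u0,u1,sgn):
    u=np.arange(u0,u1,.1);x=cv2.remap(g.astype(np.float32),u[None].astype(np.float32),np.full((1,len(u)),v,np.float32),1)[0]
    x=cv2.GaussianBlur(x[None],(0,0),4)[0];d=np.gradient(x)*sgn;return u[d.argmax()]
# front edge of box top, z=.063: dark->bright going down
us=np.arange(251,287,1.);vs=[prof_row(u,133.5,140,1) for u in us]
P=np.array([unproj(t,(u,v),.063)[:2] for u,v in zip(us,vs)])
k=np.polyfit(P[:,1],P[:,0],1);print("front: slope dx/dy",k[0],"resid mm",1e3*np.std(P[:,0]-np.polyval(k,P[:,1])),"x at y=-.03:",np.polyval(k,-.03))
print(np.round(vs,1))
# scanner lid tan panel front edge (z=.075), bright->dark
us=np.arange(245,292,1.);vs=[prof_row(u,122,129,-1) for u in us]
Q=np.array([unproj(t,(u,v),.075)[:2] for u,v in zip(us,vs)]);k2=np.polyfit(Q[:,1],Q[:,0],1)
us=np.arange(245,292,1.);vs=[prof_row(u,92.5,99,-1) for u in us]
Q=np.array([unproj(t,(u,v),.075)[:2] for u,v in zip(us,vs)]);k3=np.polyfit(Q[:,1],Q[:,0],1)
print("scanner slopes",k2[0],k3[0])
L=np.mean([unproj(t,(prof_col(v,244,252,1),v),.063)[1] for v in np.arange(138,146,1.)]);R=np.mean([unproj(t,(prof_col(v,285,293,-1),v),.063)[1] for v in np.arange(138,146,1.)])
print("flanks y",L,R,"width",L-R,"mid",(L+R)/2)
L=np.mean([unproj(t,(prof_col(v,237.5,243,1),v),.075)[1] for v in np.arange(100,122,1.)]);R=np.mean([unproj(t,(prof_col(v,292.5,298,-1),v),.075)[1] for v in np.arange(100,122,1.)])
print("panel y",L,R,"mid",(L+R)/2)
L=np.mean([unproj(t,(prof_col(v,234,239,-1),v),.075)[1] for v in np.arange(100,122,1.)]);R=np.mean([unproj(t,(prof_col(v,296,302,1),v),.075)[1] for v in np.arange(100,122,1.)])
print("outer y",L,R,"width",L-R,"mid",(L+R)/2)
E
python3 edge.py
```

```text
front: slope dx/dy 0.03182782923184304 resid mm 0.3724809999793606 x at y=-.03: 0.7345367621848632
[135.5 135.6 135.6 135.6 135.7 135.9 136.  136.2 136.2 136.2 136.2 136.3
 136.2 136.3 136.3 136.3 136.3 136.3 136.4 136.4 136.4 136.3 136.3 136.4
 136.4 136.3 136.3 136.3 136.4 136.4 136.5 136.5 136.5 136.5 136.6 136.5]
scanner slopes 0.028115220155237725 0.027236702276651627
flanks y 0.01510648111373962 -0.08064402779802676 width 0.09575050891176638 mid -0.03276877334214357
panel y 0.03379334245670573 -0.09597615238314096 mid -0.031091404963217613
outer y 0.0448797759717446 -0.10535223259149293 width 0.15023200856323754 mid -0.030236228309874165
```

```bash
python3 - <<'E'
from h import *
t=camera("top");im=cv2.imread("pics/top0.png")
cv2.imwrite("pics/f0.png",cv2.resize(im[85:155,225:310],None,fx=9,fy=8,interpolation=cv2.INTER_CUBIC))
g=im.astype(float).mean(2).astype(np.float32)
def edge(pts):
    pts=np.array(pts,np.float32)[None];x=cv2.remap(g,pts[...,0],pts[...,1],1);x=cv2.GaussianBlur(x,(0,0),4)[0];d=np.abs(np.gradient(x));return pts[0][d.argmax()]
def row(u,a,b): return edge([(u,v) for v in np.arange(a,b,.1)])
def col(v,a,b): return edge([(u,v) for u in np.arange(a,b,.1)])
# bar bottom-front edge? use bar ends, mid-rows 140-143
for v in np.arange(138,145): print(v,col(v,238,250)[0],col(v,284,297)[0],end=" ; ")
print()
for z in(.038,.016): print(z,[(unproj(t,col(v,238,250),z)[1]+unproj(t,col(v,284,297),z)[1])/2 for v in(140,141,142,143)],[(unproj(t,col(v,238,250),z)[1]-unproj(t,col(v,284,297),z)[1]) for v in(140,141,142,143)])
# back rim edge slope, front bar lower edge slope
for nm,us,a,b,z in(("rim back",range(240,296),92,97,.075),("panel front",range(246,291),123,129,.075),("bar low",range(247,288),141.5,147,.016)):
    P=np.array([unproj(t,row(u,a,b),z)[:2] for u in us]);k=np.polyfit(P[:,1],P[:,0],1);print(nm,k,np.std(P[:,0]-np.polyval(k,P[:,1]))*1e3)
for nm,a,b,z in(("panel L",237.5,243,.075),("panel R",292.5,298,.075)):
    P=np.array([unproj(t,col(v,a,b),z)[:2] for v in range(100,121)]);k=np.polyfit(P[:,0],P[:,1],1);print(nm,k,P.mean(0),np.std(P[:,1]-np.polyval(k,P[:,0]))*1e3)
E
```

```text
138 242.5 295.3 ; 139 242.5 290.6 ; 140 242.5 291.2 ; 141 242.5 291.2 ; 142 242.6 291.1 ; 143 242.6 290.9 ; 144 242.8 290.8 ; 
0.038 [np.float64(-0.029886051877703566), np.float64(-0.02985141005629472), np.float64(-0.029816515768406316), np.float64(-0.029535925980083762)] [np.float64(0.11982347738008932), np.float64(0.1197694560604322), np.float64(0.11922381077555444), np.float64(0.11867808702174899)]
0.016 [np.float64(-0.03059649900634323), np.float64(-0.030561020947215294), np.float64(-0.030525284327182496), np.float64(-0.030237921229748443)] [np.float64(0.12271596130105081), np.float64(0.12266063593145361), np.float64(0.12210181901904872), np.float64(0.12154292174351211)]
rim back [0.02631899 0.83730556] 0.48386516060572726
panel front [0.02729086 0.75957141] 0.5249985615504367
bar low [0.02255847 0.72713209] 0.8915744394766105
panel L [0.00493451 0.0299624 ] [0.79634112 0.03389195] 0.3394761484721075
panel R [-0.01885089 -0.08098555] [ 0.7954395  -0.09598029] 0.11923925410637863
```

View pics/f0.png

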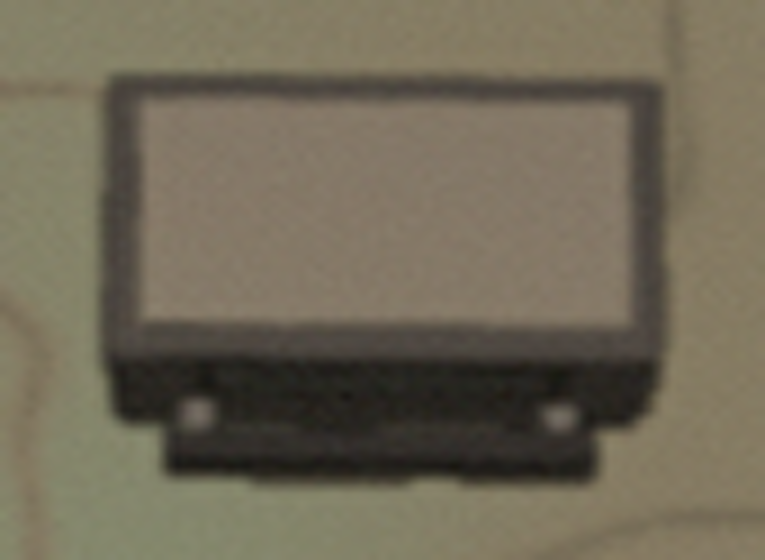

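```bash
python3 -m handwheel '{"translation": [[-0.0312,-0.015,0],[-0.0312,-0.015,0],[-0.0312,-0.015,0],[-0.0312,-0.015,0],[-0.0312,-0.015,0],[-0.0312,-0.015,0],[-0.0312,-0.015,0],[0,0,0],[0,0,0],[0,0,0]], "turn": [0,0,0,0,0,0,0,0,0,0], "jaw": [-1,-1,-1,-1,-1,-1,-1,-1,-1,-1]}'
python3 -m handwheel '{"translation": [[0,0,0.022],[0,0,0.022],[0,0,0.022],[0,0,0.022],[0,0,0.021],[0,0,0],[0,0.01,0],[0,0.01,0],[0,0.01,0],[0,0.001,0]], "turn": [0,0,0,0,0,0,0,0,0,0], "jaw": [-1,-1,-1,-1,-1,-1,-1,-1,-1,-1]}'
python3 -m handwheel '{"translation": [[0,0,0],[0,0,0]], "turn": [0,0], "jaw": [-1,-1]}'
python3 -c "
from h import *
go(.668,-.0956)"
```

```text
time: 30.32
ee_pos: [0.6669, -0.1346, 0.1447]
eef_rot: [[-1.0, 0.01, -0.001], [0.01, 1.0, 0.001], [0.001, 0.001, -1.0]]
wrist_force: [0.2, -0.3, -1.3]
finger_gap: 0.0004
time: 31.15
ee_pos: [0.6688, -0.1017, 0.0382]
eef_rot: [[-1.0, 0.008, 0.002], [0.008, 1.0, -0.0], [-0.002, -0.0, -1.0]]
wrist_force: [0.9, 0.2, -0.4]
finger_gap: 0.0004
time: 31.32
ee_pos: [0.6684, -0.1038, 0.0372]
eef_rot: [[-1.0, 0.01, 0.001], [0.01, 1.0, -0.001], [-0.001, -0.001, -1.0]]
wrist_force: [0.3, -1.2, 0.4]
finger_gap: 0.0003
tcp [ 0.6684 -0.1038  0.0372] yaw 179.4 t 31.32 tool d [ 0.0005  0.0082 -0.    ] F [ 0.3 -1.2  0.4] gap 0.0 j6 -1.88
```

```bash

python3 -m handwheel '{"translation": [[0,0.0015,0],[0,0.0015,0],[0,0.001,0]], "turn": [0,0,0], "jaw": [-1,-1,-1]}'| grep -E "pos|force"
python3 -m handwheel '{"translation": [[0,0.001,0],[0,0.001,0]], "turn": [0,0], "jaw": [-1,-1]}'| grep -E "pos|force"
python3 -m handwheel '{"translation": [[0,0.001,0],[0,0.0005,0]], "turn": [0,0], "jaw": [-1,-1]}'| grep -E "pos|force"
```

```text
ee_pos: [0.668, -0.1002, 0.0362]
wrist_force: [-0.5, -0.2, -0.4]
ee_pos: [0.668, -0.0981, 0.0361]
wrist_force: [1.1, -0.7, -0.1]
ee_pos: [0.6681, -0.0971, 0.0364]
wrist_force: [-0.3, -4.1, 0.6]
```

```bash

python3 -m handwheel '{"translation": [[0,0.001,0],[0,0.001,0],[0,0,0]], "turn": [0,0,0], "jaw": [-1,-1,-1]}'| grep -E "pos|force"
```

```text
ee_pos: [0.6681, -0.0946, 0.0363]
wrist_force: [0.1, -2.4, 0.8]
```

Moved ~3 mm. Back off and look.

```bash
python3 -m handwheel '{"translation": [[0,-0.003,0],[0,-0.013,0],[0,-0.02,0],[0,0,-0.025],[0,0,-0.035],[0,0,-0.03],[0,0,-0.019],[0,0,0]], "turn": [0,0,0,0,0,0,0,0], "jaw": [-1,-1,-1,-1,-1,-1,-1,-1]}' | grep pos
python3 -m handwheel '{"translation": [[0.0312,0.015,0],[0.0312,0.015,0],[0.0312,0.015,0],[0.0312,0.015,0],[0.0312,0.015,0],[0.0312,0.015,0],[0.0312,0.015,0],[0,0,0]], "turn": [0,0,0,0,0,0,0,0], "jaw": [0.28,0.28,0.28,0.28,0.28,0.28,0.28,0.28]}'|grep pos
python3 edge.py; python3 - <<'E'
from h import *
p=look((.668,-.029,3.12),"g1")
overlay(camera("top"),[],"pics/g1c.png",(220,80,320,200),6)
go(.5,0)
E
```

```text
ee_pos: [0.6707, -0.1322, 0.1512]
ee_pos: [0.444, -0.0204, 0.1415]
front: slope dx/dy 0.01619903567236438 resid mm 0.12568934308316707 x at y=-.03: 0.7340665781744886
[136.3 136.3 136.3 136.3 136.3 136.3 136.3 136.3 136.3 136.3 136.3 136.4
 136.4 136.3 136.3 136.4 136.4 136.4 136.3 136.3 136.4 136.4 136.3 136.4
 136.4 136.5 136.5 136.5 136.5 136.6 136.5 136.5 136.5 136.5 136.6 136.6]
scanner slopes 0.027765487028945945 0.028044391316678456
flanks y 0.01749564815267505 -0.07651565557813314 width 0.09401130373080818 mid -0.029510003712729046
panel y 0.033782499011249544 -0.09595444888152214 mid -0.0310859749351363
outer y 0.0448797954359545 -0.10536315658425627 width 0.15024295202021076 mid -0.030241680574150883
top 0.78 2054
scene 0.96 2220
(array([ 0.6678708 , -0.02931917,  3.12758075]), np.float64(0.0490073540098247))
(array([ 0.6647199 , -0.02814146,  3.06559472]), np.float64(0.10990719839478302))
both [ 0.6678 -0.0298  3.1339] 0.083
tcp [ 0.4512 -0.0238  0.1453] yaw 179.4 t 33.88 tool d [-0.0485  0.0243  0.    ] F [-0.4  0.   0.4] gap 0.06 j6 -1.86
```

View pics/g1c.png

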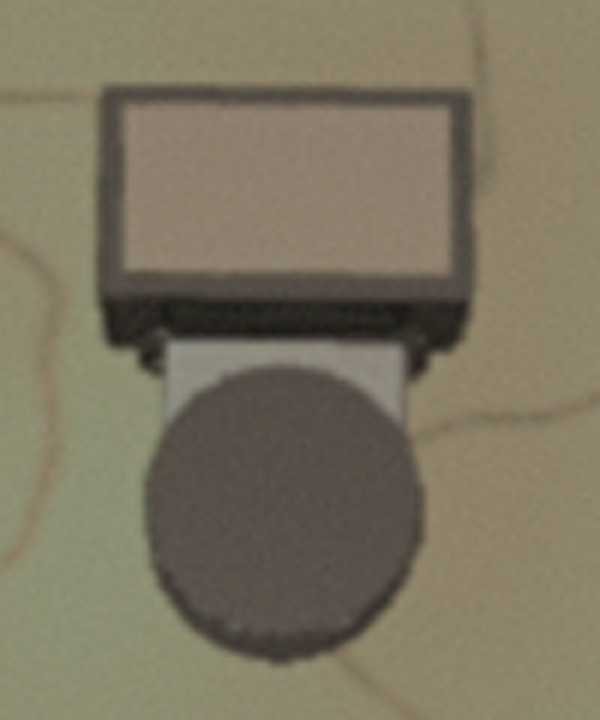

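```bash
python3 -m handwheel '{"translation": [[-0.026,-0.0006,0],[-0.026,-0.0006,0],[-0.026,-0.0006,0],[-0.026,-0.0006,0],[-0.023,-0.0005,0],[0,0,0.027],[0,0,0.027],[0,0,0.027],[0,0,0.028],[0,0,0]], "turn": [0,0,0,0,0,0,0,0,0,0], "jaw": [0.28,0.28,0.28,0.28,0.28,0.28,0.28,0.28,0.28,0.28]}'|grep pos
python3 -m handwheel '{"translation": [[0,0,0],[-0.006,0,0],[-0.006,0,0],[-0.006,0,0],[-0.005,0,0],[-0.003,0,0],[0,0,0],[0,0,0]], "turn": [0,0,0,0,0,0,0,0], "jaw": [0.28,0.28,0.28,0.28,0.28,0.28,0.28,0.28]}'|grep -E "pos|force|gap"
python3 -c "
from h import *
go(.6145,-.0280)"
```

```text
ee_pos: [0.5734, -0.0268, 0.0301]
ee_pos: [0.6035, -0.0277, 0.0364]
wrist_force: [-0.1, -1.2, 0.2]
finger_gap: 0.0604
tcp [ 0.6035 -0.0277  0.0364] yaw 179.4 t 35.38 tool d [-0.011  -0.0002  0.    ] F [-0.1 -1.2  0.2] gap 0.06 j6 -1.79
```

```bash

python3 -m handwheel '{"translation": [[-0.002,0,0],[-0.002,0,0],[-0.002,0,0],[-0.001,0,0],[-0.001,0,0]], "turn": [0,0,0,0,0], "jaw": [0.28,0.28,0.28,0.28,0.28]}'| grep -E "pos|force"
python3 -m handwheel '{"translation": [[-0.001,0,0],[-0.001,0,0]], "turn": [0,0], "jaw": [0.28,0.28]}'| grep -E "pos|force"
python3 -m handwheel '{"translation": [[-0.001,0,0],[0,0,0]], "turn": [0,0], "jaw": [0.28,0.28]}'| grep -E "pos|force"
```

```text
ee_pos: [0.6114, -0.0278, 0.0362]
wrist_force: [-0.4, -0.1, 0.1]
ee_pos: [0.6129, -0.0278, 0.0361]
wrist_force: [-2.8, 1.0, 1.8]
ee_pos: [0.6135, -0.0276, 0.0359]
wrist_force: [-4.5, -0.4, 2.5]
```

```bash

python3 -m handwheel '{"translation": [[-0.001,0,0],[0,0,0]], "turn": [0,0], "jaw": [0.28,0.28]}'| grep -E "pos|force"
python3 -m handwheel '{"translation": [[-0.001,0,0],[0,0,0]], "turn": [0,0], "jaw": [0.28,0.28]}'| grep -E "pos|force"
python3 -m handwheel '{"translation": [[-0.001,0,0],[0,0,0]], "turn": [0,0], "jaw": [0.28,0.28]}'| grep -E "pos|force"
```

```text
ee_pos: [0.6143, -0.0276, 0.0359]
wrist_force: [-5.0, 0.9, 2.6]
ee_pos: [0.6146, -0.0275, 0.0357]
wrist_force: [-8.0, 1.6, 4.3]
ee_pos: [0.6149, -0.0273, 0.0355]
wrist_force: [-10.3, 1.5, 5.3]
```

```bash

python3 -m handwheel '{"translation": [[-0.001,0,0],[0,0,0]], "turn": [0,0], "jaw": [0.28,0.28]}'| grep -E "pos|force"
python3 -m handwheel '{"translation": [[-0.001,0,0],[0,0,0],[0,0,0]], "turn": [0,0,0], "jaw": [0.28,0.28,0.28]}'| grep -E "pos|force"
python3 -m handwheel '{"translation": [[0.001,0,0],[0.001,0,0],[0.001,0,0],[0.001,0,0],[0.005,0,0],[0.012,0,0],[0.02,0,0],[0.02,0,-0.03],[0.03,0,-0.04],[0.03,0,-0.04]], "turn": [0,0,0,0,0,0,0,0,0,0], "jaw": [0.28,0.28,0.28,0.28,0.28,0.28,0.28,0.28,0.28,0.28]}'| grep -E "pos|force"
python3 -m handwheel '{"translation": [[0.03,0,0],[0.02,0,0],[0,0,0]], "turn": [0,0,0], "jaw": [0.28,0.28,0.28]}'
python3 edge.py; python3 - <<'E'
from h import *
p=look((.668,-.029,3.12),"h1")
overlay(camera("top"),[],"pics/h1c.png",(220,80,320,200),6)
c=camera("scene");overlay(c,[],"pics/h1d.png",(0,0,512,384),1.5)
go(.5,0)
E
```

```text
ee_pos: [0.6152, -0.0273, 0.0353]
wrist_force: [-13.7, 0.9, 7.9]
ee_pos: [0.6154, -0.0273, 0.0353]
wrist_force: [-15.5, 0.3, 9.7]
ee_pos: [0.5075, -0.0268, 0.1337]
wrist_force: [0.4, 0.7, 1.2]
time: 38.13
ee_pos: [0.4564, -0.026, 0.1333]
eef_rot: [[-1.0, 0.011, 0.002], [0.011, 1.0, -0.0], [-0.002, -0.0, -1.0]]
wrist_force: [0.1, -0.6, -0.5]
finger_gap: 0.0601
front: slope dx/dy 0.03578033727051134 resid mm 0.29893434594954243 x at y=-.03: 0.735212431061765
[135.6 135.5 135.6 135.6 135.5 135.5 135.5 135.5 135.6 135.6 135.6 135.7
 135.9 135.9 136.  136.2 136.1 136.1 136.  136.2 136.2 136.1 135.9 136.1
 135.9 136.1 136.2 136.2 136.3 136.3 136.3 136.3 136.3 136.4 136.3 136.4]
scanner slopes 0.02724687246036827 0.028032185862643375
flanks y 0.0174360006714759 -0.0763958936242624 width 0.0938318942957383 mid -0.02947994647639325
panel y 0.03384787638635986 -0.09595441906666115 mid -0.031053271340150644
outer y 0.04490169644931849 -0.1053414338553043 width 0.15024313030462277 mid -0.030219868702992904
top 0.62 2101
scene 0.7 2232
(array([ 0.66952389, -0.02843724,  3.09851998]), np.float64(0.02636704555364977))
(array([ 0.66790732, -0.03059201,  3.15714728]), np.float64(0.10724122389704038))
both [ 0.6689 -0.0291  3.1048] 0.071
tcp [ 0.4588 -0.0263  0.1327] yaw 179.4 t 38.58 tool d [-0.0409  0.0267 -0.    ] F [-0.3 -0.7  0.5] gap 0.061 j6 -1.87
```

View pics/h1c.png

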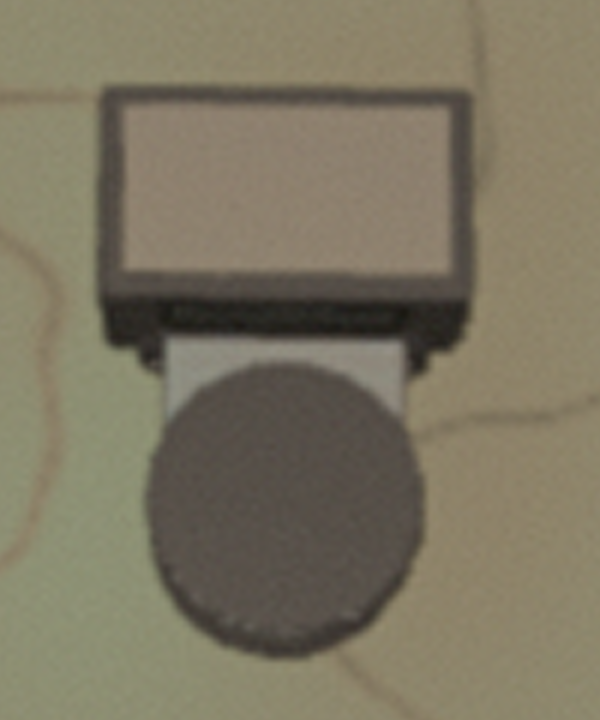

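View pics/h1d.png

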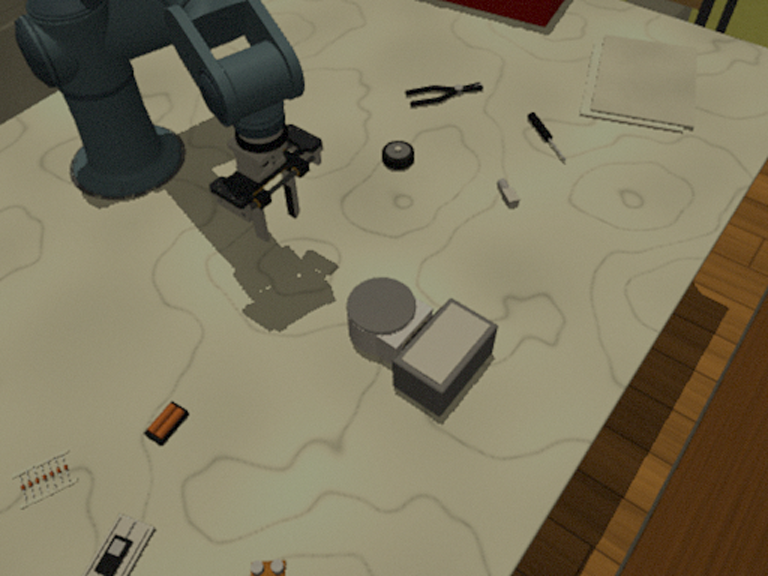

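```bash
python3 -c "
from station import *
print(hand_in())"
```

```text
the job is handed in; nothing more can be done
None
```

I turned the canister about 125° on the spot and slid it up to the scanner. I pressed it in with about 15 N until it stopped moving, then let go. I handed the job in at about 38.6 s of the 64 s allowed.

On the first press the label sat about 3–4 mm off centre. I nudged the canister sideways and pressed again.

**Last checks, from the pictures:**
- **Centring:** the label's middle is at y ≈ −29.5 mm. The bar's middle is at −29.9 mm.
- **Squareness:** the front edge is within about 0.5° of the scanner's edges.
- **Bar pressed in:** the label face is at x ≈ 0.735, which is where it should be with the bar fully in. I could not read the bar's travel directly, so this rests on that position and on the firm stop I felt.
- **Other parts:** the wheel, battery holder and gearmotor look unmoved.
- **Robot:** it is clear of everything.

**Disagreements:** the outline fits from the two cameras disagreed by about 2 mm and up to 3° near the scanner, where the scanner hides part of the canister. Where they differed I relied on the edges measured in the top view.

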